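Clear the rework bench: drivers into the drawer, bottle back on its mat

TASK

Clear up the soldering bench: take every black-handled driver out of the tool holder, lay them in the drawer of the low grey cabinet and push the drawer fully shut. Stand the toppled white bottle upright on the square black rubber mat. The brush stays in the holder, and nothing else on the bench is to be shifted.

Things in the scene. Friction and masses are not known exactly. Their poses are not given: they have to be found in the camera images.
- drawer_in (a point): point on the floor of a low grey cabinet's drawer, 22 mm above the bench, 30 mm behind its front wall, midway across. x to the back, y left, z up. Inside x runs -30 to 245, y -119 to 119 mm, rim 56 mm above the floor; front panel's top 88 mm above the bench. Cabinet 320 deep, 280 wide, 100 mm high; its front is 51 mm before this point when shut and covers what is behind it.
- cab_drawer0 (a joint): how far the drawer is pulled out, m: 0 shut, 0.229 at the stop; it slides towards the cabinet's front (-x of drawer_in) and stays where it is left (about 1 N of friction)
- cab_drawer0_handle (a point): middle of the drawer's steel bar handle, 120 mm long along y, 62 mm above the bench, its centre line 35 mm in front of the drawer's front panel and its round bar about 10 mm thick; axes as drawer_in
- holder: fixed tool holder: dark steel plate 70 (x) by 300 (y) by 10 mm with five upright square aluminium tubes in a row along y, 58 mm apart (at y -116, -58, 0, 58, 116 mm), 26 mm outside, 18 mm inside, open tops 90 mm above the bench. Origin: centre of the plate's underside.
- driver0: a driver (may be absent): 187 mm long, standing tip down in a tube of the holder. Origin at the steel tip, z along the tool towards the handle's end. Steel shaft 8 mm thick from z 0 to 75, square black collar 27 mm wide from z 75 to 87 (rests on the tube's top), round black handle 26 mm thick from z 87 to 187 mm; 90 g.
- driver1: a driver (may be absent): 187 mm long, standing tip down in a tube of the holder. Origin at the steel tip, z along the tool towards the handle's end. Steel shaft 8 mm thick from z 0 to 75, square black collar 27 mm wide from z 75 to 87 (rests on the tube's top), round black handle 26 mm thick from z 87 to 187 mm; 90 g.
- driver2: a driver (may be absent): 187 mm long, standing tip down in a tube of the holder. Origin at the steel tip, z along the tool towards the handle's end. Steel shaft 8 mm thick from z 0 to 75, square black collar 27 mm wide from z 75 to 87 (rests on the tube's top), round black handle 26 mm thick from z 87 to 187 mm; 90 g.
- driver3: a driver (may be absent): 187 mm long, standing tip down in a tube of the holder. Origin at the steel tip, z along the tool towards the handle's end. Steel shaft 8 mm thick from z 0 to 75, square black collar 27 mm wide from z 75 to 87 (rests on the tube's top), round black handle 26 mm thick from z 87 to 187 mm; 90 g.
- driver0_grip (a point): middle of the handle of driver0, 137 mm from the tip; axes as driver0
- driver1_grip (a point): middle of the handle of driver1, 137 mm from the tip; axes as driver1
- driver2_grip (a point): middle of the handle of driver2, 137 mm from the tip; axes as driver2
- driver3_grip (a point): middle of the handle of driver3, 137 mm from the tip; axes as driver3
- brush: wooden bench brush standing in a tube of the same holder, to be left there: 145 mm long, flat head (40 by 13 mm) with black bristles upwards. Origin at the lower end, z up.
- mat: square black rubber mat, 140 by 140 by 3 mm, fixed on the bench. Origin: centre of its underside.
- bottle: white square plastic bottle, closed, lying on its side: body 56 by 56 by 90 mm, grey round cap 36 mm thick from 100 to 125 mm; 0.2 kg. Origin: centre of its base; z points to the cap, x and y square to its flat sides.
- reel: black stand with a green reel, 80 by 90 by 105 mm; bystander. Origin under its centre.
- carton: orange carton 70 by 100 by 47 mm; bystander. Origin under its centre.
- tape: roll of yellow tape lying flat, 100 mm across, 25 mm high; bystander. Origin under its centre.
Mind the look-alikes: they are no part of the job. Leave any turquoise or yellow look-alike of the driver2 alone.

How it is judged:
On the way:
1. every driver lies in the drawer (x of driver0_grip in the frame of drawer_in between -0.03 and 0.245 m and y of driver0_grip in the frame of drawer_in between -0.12 and 0.12 m and z of driver0_grip in the frame of drawer_in between 0 and 0.055 m and linear speed of each of driver0, driver1, driver2, driver3 below 0.02 m/s and x of driver1_grip in the frame of drawer_in between -0.03 and 0.245 m and y of driver1_grip in the frame of drawer_in between -0.12 and 0.12 m and z of driver1_grip in the frame of drawer_in between 0 and 0.055 m and x of driver2_grip in the frame of drawer_in between -0.03 and 0.245 m and y of driver2_grip in the frame of drawer_in between -0.12 and 0.12 m and z of driver2_grip in the frame of drawer_in between 0 and 0.055 m and x of driver3_grip in the frame of drawer_in between -0.03 and 0.245 m and y of driver3_grip in the frame of drawer_in between -0.12 and 0.12 m and z of driver3_grip in the frame of drawer_in between 0 and 0.055 m), for 0.2 s.
At the end, for the whole second after the job is handed in: The drawer is shut to within 10 mm with every driver present lying in it at rest; the bottle stands upright (within 0.1 rad) and still on the mat, its base centre within 45 mm of the mat's middle along each of the mat's sides; the brush still stands in the holder (all of step 1 and value of joint cab_drawer0 below 0.01 m and x of bottle in the frame of mat between -0.045 and 0.045 m and y of bottle in the frame of mat between -0.045 and 0.045 m and angle between bottle's own z axis and vertical below 0.1 rad and z of bottle in the frame of mat below 0.012 m and linear speed of bottle below 0.02 m/s and angle between brush's own z axis and vertical below 0.25 rad); the robot touches nothing.
It fails at once if the brush is taken out of its place in the holder (distance of brush from where it was at the start of the episode above 0.05 m).
It fails at once if a bystander is shifted by more than 60 mm (distance of any of reel, carton, tape from where it was at the start of the episode above 0.06 m).
Of driver0, driver1, driver2, driver3 only 3 to 4 are there at a start; the rules pass over those that are not, and their reading is None.
At some moment in a run one of bottle may be knocked a few centimetres aside while the robot is not near it.
Once in a run the grip may slacken for a moment while it holds something.
It also fails if it takes over 210 s, if anything falls off the work surface, if the arm or the gripper's body presses on something with over 40 N, if the wrist force passes 120 N, or if a joint passes its speed limit or range.

ROBOT

A 7-joint arm with a two-finger parallel gripper is mounted at the origin on the work surface. World frame = base frame: x ahead of the robot, y to its left, z up, the work surface at z = 0. Lengths are in m, angles in rad, forces in N, time in s.
With the tool pointing down it reaches from about 0.425 to 1.025 m from the base axis. Payload 9.4 kg.
Tool frame: the origin (TCP) lies on the centre line of the jaws, within the pads' length; the fingertips stand tip_reach ahead of it and the grasp point (between the pads) lies 11 mm behind it (tip_reach is the distance from the TCP to the fingertips, in m); z points along the fingers, y is the line along which they close (so a half turn about z gives the same grasp; the last joint's range is limited). The gripper opens to 93 mm and grips with 3 to 60 N. Pads are 15 mm wide; open, the fingers measure 128 mm over their backs; the gripper's body (75 mm by 188 mm) begins 65 mm behind the grasp point.
Start: joints at [1.204, 0.599, -0.003, 1.599, 0.002, 0.943, -0.08], TCP at [0.207, -0.695, 0.197] pointing down, gripper open.
Joint ranges: [-2.57, 2.57], [-0.35, 1.97], [-1.29, 1.29], [0.11, 2.56], [-1.05, 4.19], [0.11, 1.86], [-2.63, 2.63]. Speed limits (rad/s): [2.22, 2.22, 3.01, 3.01, 3.14, 3.14, 3.14].

INTERFACE

Orientations are given as [roll, pitch, yaw] about the fixed x, y, z axes, in that order (R = Rz(yaw) Ry(pitch) Rx(roll)).
In Python, from workcell import read_state, camera, sign_off, tip_reach gives the robot as it stands.
- The arm moves only by the tool drive_tool, never from a script. Its argument "moves" is text: rows parted by semicolons, each of 6 numbers parted by spaces: the shift along the tool's x, y, z in units of 20 cm (1.0 is 20 cm), then the turn, a rotation vector about the tool's x, y, z in units of pi rad (1.0 is pi rad). A call has 1 to 10 rows; each row is the pose to reach, as a shift and turn from the pose commanded when the call began, along the tool's axes at that moment, turning the shorter way round; what a row does not reach only later rows make up. A row lasts 1/12 s, in which the tool goes at most 41.7 mm and 7.16 degrees, less where a joint would pass 70% of its speed; a pose out of reach is approached as far as the arm can. A call with a number of a shift or a turn outside -1 to 1 is refused whole. A call with a gripper value outside its range is refused whole. "fingers" is the opening, from -1 (shut) to 1 (fully open), set as the call begins (left out, the last holds). The fingers move at their own pace and stop on an object; "force" is the grip in N (left out, the last holds). Time passes only in rows, so rows that repeat a pose let the fingers close. It gives the time, the measured TCP pose, the force, the opening and the grip force at its end, in the units of the state.
- read_state(): the state, without advancing time (a new reading comes with each control period).
- camera(name): name is "scene" or "side" or "wrist"; returns a dict with "pixels" (400x640x3 uint8, red, green, blue), "camera_matrix" (3x3 intrinsics, pixels), "dist_coeffs" ([k1, k2, p1, p2, k3] as OpenCV has them; the pictures are not rectified), "world_from_camera" (4x4, takes a point from camera to world coordinates); the wrist camera has in their place "T_tool_cam" (4x4, takes a point from camera to tool coordinates, whose origin is the TCP and whose axes are the flange's). Camera axes: x right, y down, z forward; pixel columns grow to the right and rows downward; lengths in m; the calibration is good to about 2 mm. A picture is of the moment at which its call begins: read the wrist's pose just before it. There is no depth.
- sign_off(): hands the job in; it is judged then, once.
The state is a dict: "time_s": time; "joint_pos": joint angles; "dq": joint speeds; "joint_efforts": joint torques, N m; "tool_pos": TCP position; "tcp_rot": TCP orientation; "contact_force": force on the tool from outside, world axes, zero at the start; "moment": the same for the moment, N m; "width": finger opening in m; "grasp_force": force on a finger pad.
Only numpy, scipy, OpenCV 4.12 (cv2) and the standard library are available. Lean on these libraries where they do the work, as an engineer would, in place of code of your own. Each camera call takes 0.05 s, during which the arm holds its last target. There are 200 camera calls.

## Working session

There is one attempt and no reset: what is moved stays moved. The work goes in short steps, Python scripts to look and compute and a tool call to move; the robot and the scene stay as the last step left them, time stands still between calls to the robot, and variables do not carry over. Pictures are saved under pics/ and viewed, at most 14 in all, crops included, and the job is handed in when it is done.

Besides the shell and the picture viewer there is one more tool, called as name(argument=value, ...) on one line, values as JSON. drive_tool: Moves the arm, as the interface text tells. Shifts and turns lie within -1 to 1; 1 stands for 20 cm of shift or pi rad of turn. Its arguments: {"type":"object","properties":{"moves":{"type":"string"},"fingers":{"type":"number"},"force":{"type":"number"}},"required":["moves"]}

```bash
mkdir -p pics; ls; python3 - <<'E'
from workcell import *
import cv2,pickle
print(read_state(), tip_reach)
d={}
for n in("scene","side","wrist"):
    c=camera(n);d[n]=c;cv2.imwrite(f"pics/{n}0.png",c["pixels"][:,:,::-1]);print(n,{k:v for k,v in c.items() if k!="pixels"})
pickle.dump(d,open("c0.pkl","wb"))
E
```

```text
pics
{'time_s': 0.0, 'joint_pos': array([ 1.20429509,  0.60012649, -0.00252839,  1.60010883,  0.00182874,
        0.94287658, -0.07979453]), 'dq': array([ 6.77469952e-04,  4.05825488e-04, -7.73872720e-05, -2.76027693e-04,
        1.89906850e-03, -2.86432348e-05,  6.07340143e-04]), 'joint_efforts': array([ 2.17955280e-04, -7.65053201e+01,  1.49746757e+00, -2.52348107e+01,
       -5.23287070e-02,  1.70514506e-02,  1.53202445e-04]), 'tool_pos': array([ 0.20699745, -0.69429732,  0.19646674]), 'tcp_rot': array([-3.14008449e+00,  1.71141122e-04,  2.89869961e-01]), 'contact_force': array([ 0.16275584, -0.27735683, -0.71712849]), 'moment': array([-0.01219886,  0.00814979, -0.01709326]), 'grasp_force': 0.0, 'width': 0.09269601837854874} 0.008
scene {'camera_matrix': array([[447.68432886,   0.        , 319.50441834],
       [  0.        , 447.68432886, 192.62398691],
       [  0.        ,   0.        ,   1.        ]]), 'dist_coeffs': array([-0.1012205,  0.       ,  0.       ,  0.       ,  0.       ]), 'world_from_camera': array([[-0.85480441,  0.33957726, -0.39242413,  1.19436609],
       [ 0.
[... 626 characters left out ...]
 0.83120274],
       [ 0.        ,  0.        ,  0.        ,  1.        ]])}
wrist {'camera_matrix': array([[281.67016715,   0.        , 322.24643712],
       [  0.        , 281.67016715, 197.32866088],
       [  0.        ,   0.        ,   1.        ]]), 'dist_coeffs': array([-0.04636304,  0.        ,  0.        ,  0.        ,  0.        ]), 'T_tool_cam': array([[-1.23705580e-04, -9.57519131e-01, -2.88369726e-01,
         8.10562384e-02],
       [ 9.99999277e-01,  2.26545535e-04, -1.18121683e-03,
        -9.10622350e-04],
       [ 1.19636659e-03, -2.88369664e-01,  9.57518410e-01,
        -1.87674565e-01],
       [ 0.00000000e+00,  0.00000000e+00,  0.00000000e+00,
         1.00000000e+00]])}
```

View pics/scene0.png

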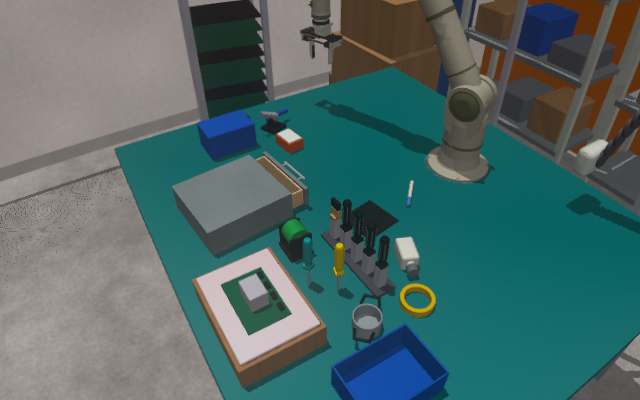

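View pics/side0.png

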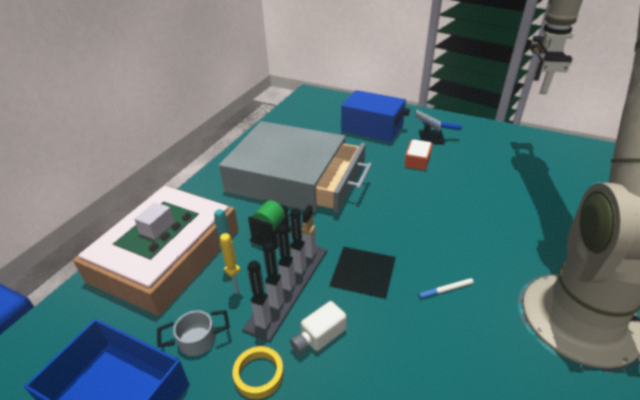

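The scene view shows the cabinet near (245,200) with its drawer part open and the handle at (292,165). The holder runs from (335,215) to (385,265), with the brush at its far end (335,210) and four black drivers. The mat is at (370,217), the bottle lies at (407,255), and loose turquoise (308,255) and yellow (339,262) look-alikes are nearby. I'll enlarge both areas.

```bash
python3 - <<'E'
import cv2
a=cv2.imread("pics/scene0.png");b=cv2.imread("pics/side0.png")
f=lambda im,x,y,w,h,s:cv2.resize(im[y:y+h,x:x+w],None,fx=s,fy=s,interpolation=cv2.INTER_CUBIC)
cv2.imwrite("pics/s_hold.png",f(a,290,180,160,120,5))
cv2.imwrite("pics/d_hold.png",f(b,210,190,200,150,4))
cv2.imwrite("pics/s_cab.png",f(a,165,125,160,120,5))
E
```

```text
(no output)
```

View pics/s_hold.png

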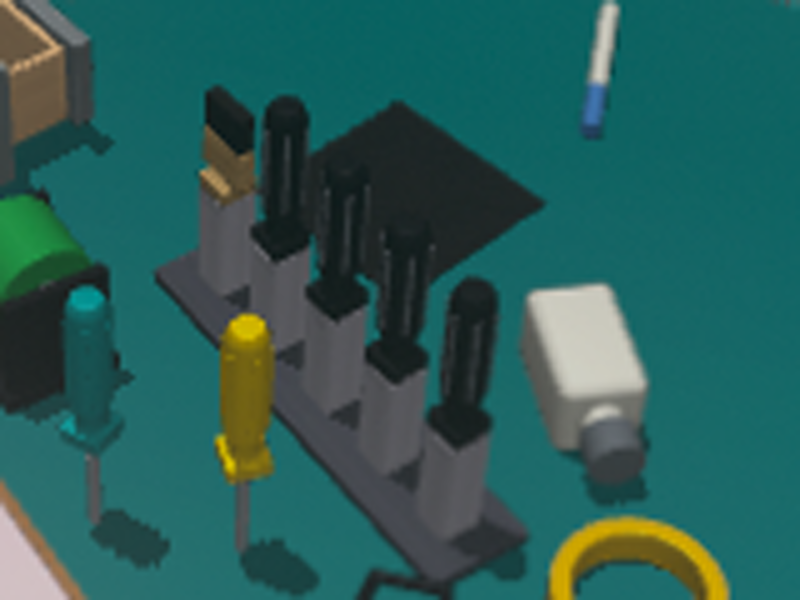

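View pics/d_hold.png

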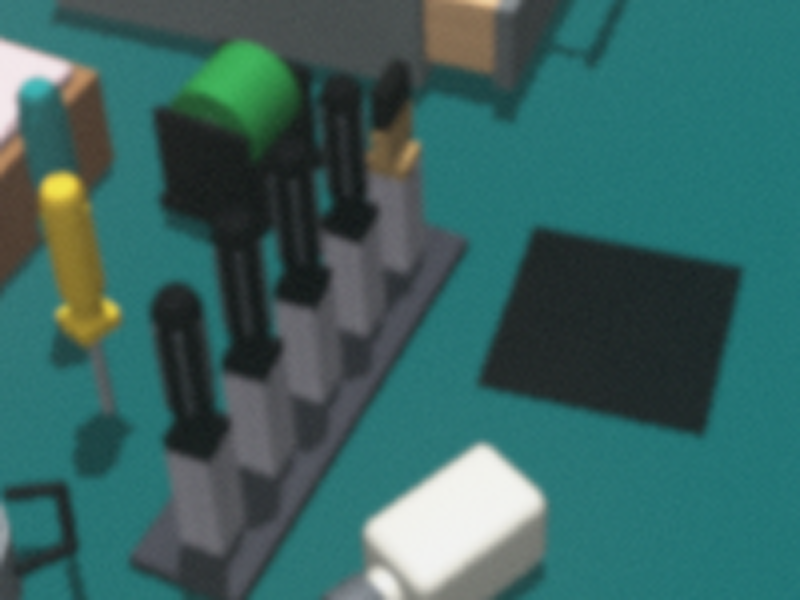

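View pics/s_cab.png

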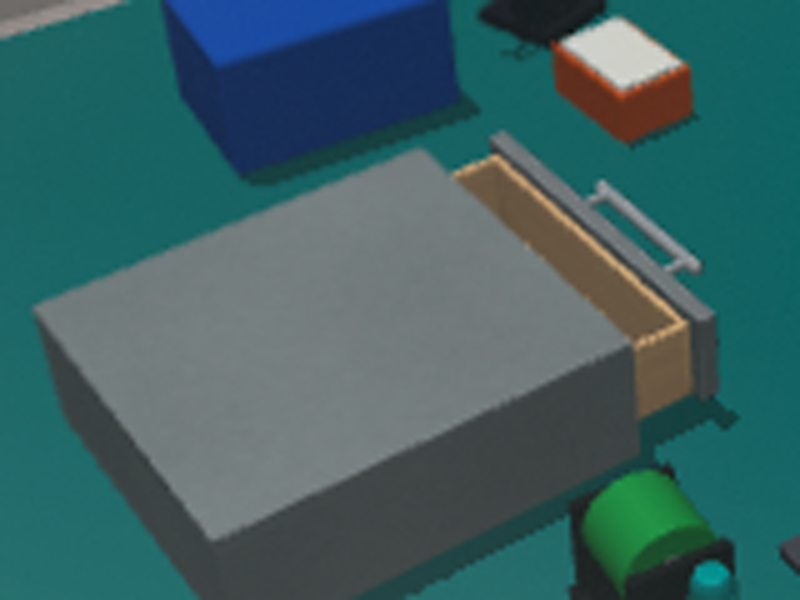

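```bash
cat >h.py <<'E'
import numpy as np,cv2,pickle
from scipy.optimize import least_squares
C=pickle.load(open("c0.pkl","rb"))
def ray(n,px,T=None):
    c=C[n];T=c["world_from_camera"] if T is None else T
    p=cv2.undistortPoints(np.array([[px]],float),c["camera_matrix"],c["dist_coeffs"])[0,0]
    return T[:3,3],T[:3,:3]@[*p,1.]
def hit(n,px,z,T=None):
    o,d=ray(n,px,T);return (o+d*(z-o[2])/d[2])[:2]
def proj(n,P,T=None):
    c=C[n];T=c["world_from_camera"] if T is None else T
    Q=np.linalg.inv(T);r=cv2.Rodrigues(Q[:3,:3])[0]
    return cv2.projectPoints(np.array(P,float).reshape(-1,3),r,Q[:3,3],c["camera_matrix"],c["dist_coeffs"])[0][:,0]
H=lambda x,y:(290+x/5,180+y/5)
D=lambda x,y:(210+x/4,190+y/4)
K=lambda x,y:(165+x/5,125+y/5)
def fit(obs,x0):
    "obs: (cam,pix,local xyz) -> x,y,yaw"
    def f(v):
        c,s=np.cos(v[2]),np.sin(v[2]);r=[]
        for n,p,l in obs:
            r+=list(proj(n,[[v[0]+c*l[0]-s*l[1],v[1]+s*l[0]+c*l[1],l[2]]])[0]-p)
        return np.array(r)
    s=least_squares(f,x0,loss="soft_l1");return s.x,f(s.x).reshape(-1,2)
E
python3 - <<'E'
from h import *
np.set_printoptions(precision=4,suppress=True)
def sh(t,n,ps,z): print(t,[np.round(hit(n,p,z),3).tolist() for p in ps])
sh("plate s","scene",[H(158,272),H(435,580),H(527,535)],.01)
sh("plate d","side",[D(133,560),D(465,240)],.01)
sh("tops s","scene",[H(287,103),H(345,162),H(405,220),H(472,287)],.2)
sh("tops d","side",[D(178,295),D(236,215),D(292,155),D(342,85)],.2)
sh("mat s","scene",[H(398,100),H(545,203)],.003)
sh("mat d","side",[D(535,228),D(742,267),D(703,435),D(480,384)],.003)
sh("bottle s","scene",[H(527,292),H(612,287),H(647,383),H(577,408)],.056)
sh("bottle d","side",[D(365,522),D(482,443),D(545,500),D(430,590)],.056)
sh("cap s","scene",[H(612,445)],.046)
sh("cab s","scene",[K(37,308),K(425,150),K(632,345),K(212,540)],.1)
sh("panel s","scene",[K(498,133),K(715,318)],.088)
sh("handle s","scene",[K(603,185),K(698,268)],.062)
sh("reel s","scene",[H(0,380),H(105,270)],.0)
sh("carton top s","scene",[K(555,42),K(620,18),K(690,70),K(625,92)],.047)
sh("tape s","scene",[(418,300)],.02)
sh("yellow/turq tip","scene",[H(242,550),H(95,520)],.0)
sh("yellow/turq top","scene",[H(247,325),H(88,295)],.187)
sh("pot, pen","scene",[(367,315),(408,205),(411,182)],0)
E
```

```text
plate s [[0.665, 0.06], [0.659, 0.351], [0.595, 0.354]]
plate d [[0.657, 0.355], [0.596, 0.058]]
tops s [[0.628, 0.142], [0.628, 0.201], [0.627, 0.256], [0.627, 0.316]]
tops d [[0.625, 0.318], [0.628, 0.258], [0.625, 0.207], [0.628, 0.146]]
mat s [[0.427, -0.002], [0.405, 0.136]]
mat d [[0.562, 0.023], [0.427, -0.001], [0.404, 0.137], [0.539, 0.158]]
bottle s [[0.505, 0.233], [0.457, 0.257], [0.491, 0.329], [0.539, 0.322]]
bottle d [[0.536, 0.307], [0.501, 0.234], [0.455, 0.254], [0.486, 0.329]]
cap s [[0.533, 0.349]]
cab s [[1.025, -0.322], [0.722, -0.35], [0.699, -0.075], [1.0, -0.049]]
panel s [[0.66, -0.357], [0.631, -0.083]]
handle s [[0.609, -0.289], [0.598, -0.165]]
reel s [[0.793, 0.08], [0.689, 0.031]]
carton top s [[0.54, -0.506], [0.477, -0.51], [0.466, -0.41], [0.526, -0.41]]
tape s [[0.575, 0.429]]
yellow/turq tip [[0.736, 0.269], [0.798, 0.206]]
yellow/turq top [[0.736, 0.266], [0.796, 0.204]]
pot, pen [[0.716, 0.383], [0.325, 0.088], [0.232, -0.006]]
```

The four black-handled drivers stand in the holder at scene (347,213), (359,224), (371,237) and (384,249). They fit because of the black handles and because they sit in tubes. The turquoise (308,255) and yellow (339,262) ones stand outside the holder, so I'll leave them alone. Next I'll move above the handle and collect poses for an arm model.

drive_tool(moves="1 -0.65 -0.25 0 0 -0.17; 1 -0.65 -0.25 0 0 -0.17; 1 -0.65 -0.25 0 0 -0.17; 1 -0.65 -0.25 0 0 -0.17; 1 -0.65 -0.25 0 0 -0.17; 1 -0.65 -0.25 0 0 -0.17; 1 -0.65 -0.25 0 0 -0.17", fingers=-0.5)

```text
time_s: 0.73
tool_pos: [0.3684, -0.5069, 0.2491]
tcp_rot: [3.139, -0.004, 0.833]
contact_force: [0.7, -0.5, 0.2]
width: 0.0506
grasp_force: 0.0
```

```bash
cat >>h.py <<'E'
from scipy.spatial.transform import Rotation as Ro
def st():
    from workcell import read_state
    s=read_state();open("log.txt","a").write(repr([s["joint_pos"].tolist(),s["tool_pos"].tolist(),s["tcp_rot"].tolist()])+"\n")
    return s
def rel(p,R,s=None):
    "row units towards world position p, rotation R"
    s=s or st();R0=Ro.from_euler("xyz",s["tcp_rot"])
    a=R0.inv().apply(np.array(p)-s["tool_pos"])/.2;b=(R0.inv()*R).as_rotvec()/np.pi
    return np.round(np.r_[a,b],3)
def down(yaw):return Ro.from_euler("xyz",[np.pi,0,yaw])
E
python3 -c "
from h import *
s=st();print(s['joint_pos'].round(3),s['tool_pos'],s['tcp_rot'],s['width']);print(rel([.6035,-.227,.2],down(1.658),s))"
```

```text
[ 0.978  0.433 -0.179  1.772  0.088  0.943  0.026] [ 0.36839696 -0.50691293  0.24906954] [ 3.13930244 -0.00382719  0.83332725] 0.05064847772496549
[ 1.825e+00 -7.200e-02  2.520e-01  1.000e-03 -1.000e-03 -2.630e-01]
```

drive_tool(moves="0.9 -0.04 0.1 0 0 -0.26; 0.9 -0.04 0.1 0 0 -0.26; 0.9 -0.04 0.1 0 0 -0.26; 0.9 -0.04 0.1 0 0 -0.26; 0.9 -0.04 0.1 0 0 -0.26; 0.9 -0.04 0.1 0 0 -0.26; 0.9 -0.04 0.1 0 0 -0.26; 0.9 -0.04 0.1 0 0 -0.26")

```text
time_s: 1.4
tool_pos: [0.478, -0.3754, 0.2269]
tcp_rot: [-3.141, -0.001, 1.644]
contact_force: [0.2, -0.2, -0.6]
width: 0.0235
grasp_force: 0.0
```

```bash
python3 -c "
from h import *
s=st();print(s['joint_pos'].round(3),s['tool_pos'],s['tcp_rot'],s['width']);print(rel([.6035,-.227,.2],down(1.658),s))"
```

```text
[ 0.856  0.454 -0.407  1.827  0.222  0.906  0.421] [ 0.47803233 -0.37537907  0.22688584] [-3.14105567e+00 -5.30663220e-04  1.64421468e+00] 0.0235490622909249
[ 0.694  0.68   0.134 -0.    -0.    -0.004]
```

drive_tool(moves="0.69 0.68 0.1 0 0 0; 0.69 0.68 0.1 0 0 0; 0.69 0.68 0.1 0 0 0; 0.69 0.68 0.1 0 0 0; 0.69 0.68 0.1 0 0 0; 0.69 0.68 0.1 0 0 0; 0.69 0.68 0.1 0 0 0")

```text
time_s: 1.98
tool_pos: [0.6048, -0.2268, 0.2068]
tcp_rot: [-3.141, -0.001, 1.641]
contact_force: [-0.2, -0.2, 0.1]
width: 0.0235
grasp_force: 0.0
```

```bash
cat >fit.py <<'E'
from h import *
L=[eval(l) for l in open("log.txt")]
L.append([[1.20429509,.60012649,-.00252839,1.60010883,.00182874,.94287658,-.07979453],[.20699745,-.69429732,.19646674],[-3.14008449,.00017,.28987]])
def fk(q,v,sg):
    R=Ro.from_euler("z",v[0]);p=np.array([0,0,v[1]]);off={2:v[2],4:v[3],6:v[4]}
    for i,a in enumerate("zyzyzyz"):
        if i==2: p=p+R.apply([0,0,v[2]])
        if i==4: p=p+R.apply([0,0,v[3]])
        R=R*Ro.from_euler(a,sg[i]*q[i])
        if i==3: p=p+R.apply([v[6],0,0])
        if i==2: p=p+R.apply([v[7],0,0])
        if i==5: p=p+R.apply([v[8],0,0])
    p=p+R.apply([0,0,v[4]]);return p,R*Ro.from_euler("z",v[5])
def res(v,sg):
    r=[]
    for q,p,e in L:
        a,b=fk(q,v,sg);r+=list((a-p)*5)+list((b.inv()*Ro.from_euler("xyz",e)).as_rotvec())
    return r
if __name__=="__main__":
    import itertools;best=[]
    for s in itertools.product([1,-1],repeat=4):
        sg=[s[0],1,s[1],1,s[2],1,s[3]]
        for y in(0,1.5,3.14,-1.5):
          for y5 in (0,1.5,3.14,-1.5):
            m=least_squares(res,[y,.35,.42,.4,.3,y5,0,0,0],args=(sg,));best.append((m.cost,sg,m.x.round(4).tolist()))
    for b in sorted(best)[:3]:print(b)
E
python3 -c "
from h import *
s=st();print(s['joint_pos'].round(3),s['tool_pos'],s['tcp_rot'],s['width']);
from workcell import camera
c=camera('wrist');cv2.imwrite('pics/w1.png',c['pixels'][:,:,::-1])"; python3 fit.py
```

```text
[ 0.54   0.522 -0.404  1.762  0.25   0.909  0.099] [ 0.60476872 -0.22680457  0.20677737] [-3.14104625e+00 -6.74839450e-04  1.64128268e+00] 0.023464213611739712
(np.float64(0.0002405546273091009), [-1, 1, -1, 1, -1, 1, -1], [-0.0801, -0.5806, 0.6557, 0.6113, -0.5874, -4.7925, -0.0074, -0.0031, 0.1425])
(np.float64(0.00024055462730911104), [-1, 1, -1, 1, -1, 1, -1], [-0.0801, -0.5806, 0.6557, 0.6113, -0.5874, 1.4907, -0.0074, -0.0031, 0.1425])
(np.float64(0.00024055462730912343), [-1, 1, -1, 1, -1, 1, -1], [-0.0801, -0.5806, 0.6557, 0.6113, -0.5874, 1.4907, -0.0074, -0.0031, 0.1425])
```

View pics/w1.png

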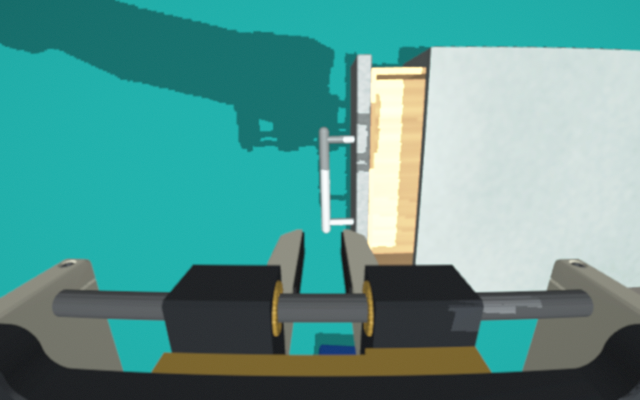

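```bash
cat >>h.py <<'E'
def wT(s):
    T=np.eye(4);T[:3,:3]=Ro.from_euler("xyz",s["tcp_rot"]).as_matrix();T[:3,3]=s["tool_pos"];return T@C["wrist"]["T_tool_cam"]
E
python3 -c "
from h import *
s=st();T=wT(s)
print([hit('wrist',p,z,T).round(4) for p,z in[((324,130),.067),((326,230),.067),((357,55),.088),((357,235),.088),((430,48),.1),((415,262),.1)]])"
```

```text
[array([ 0.6   , -0.1666]), array([ 0.6112, -0.2889]), array([ 0.6276, -0.0898]), array([ 0.6474, -0.2838]), array([ 0.6957, -0.0803]), array([ 0.7177, -0.3085])]
```

drive_tool(moves="0 0.004 0.4 0 0 -0.007; 0 0.004 0.6 0 0 -0.007; 0 0.004 0.78 0 0 -0.007; 0 0.004 0.78 0 0 -0.007; 0 0.004 0.78 0 0 -0.007; 0 0.004 0.78 0 0 -0.007")

```text
time_s: 2.53
tool_pos: [0.6032, -0.2299, 0.0506]
tcp_rot: [-3.138, -0.0, 1.66]
contact_force: [-0.5, 1.1, 0.2]
width: 0.0231
grasp_force: 0.0
```

drive_tool(moves="0 0 0 0 0 0; 0 0 0 0 0 0; 0 0 0 0 0 0; 0 0 0 0 0 0", fingers=-1, force=15)

```text
time_s: 2.87
tool_pos: [0.6057, -0.2289, 0.0531]
tcp_rot: [3.139, 0.001, 1.662]
contact_force: [-0.7, 0.1, 0.5]
width: 0.0026
grasp_force: 0.0
```

drive_tool(moves="0 -0.1 0 0 0 0; 0 -0.2 0 0 0 0; 0 -0.3 0 0 0 0; 0 -0.4 0 0 0 0; 0 -0.5 0 0 0 0; 0 -0.6 0 0 0 0; 0 -0.7 0 0 0 0; 0 -0.78 0 0 0 0; 0 -0.78 0 0 0 0; 0 -0.78 0 0 0 0")

```text
time_s: 3.7
tool_pos: [0.4498, -0.2431, 0.0522]
tcp_rot: [3.141, 0.001, 1.662]
contact_force: [0.8, -0.4, -1.0]
width: 0.0005
grasp_force: 0.0
```

```bash
python3 -c "
from h import *
s=st();print(s)"
```

```text
{'time_s': 3.7, 'joint_pos': array([ 0.59664462,  0.58797565, -0.30248409,  2.1927493 ,  0.42454372,
        0.41387435,  0.04152353]), 'dq': array([-0.01290219,  0.01440826, -0.0119174 , -0.03515995, -0.0017243 ,
       -0.00383466, -0.00070151]), 'joint_efforts': array([ 9.48532373e-01, -6.14827895e+01, -2.20093355e+00, -9.93584454e+00,
        1.78485678e-02,  1.45642608e-01,  2.72748509e-02]), 'tool_pos': array([ 0.44983415, -0.24307684,  0.05217659]), 'tcp_rot': array([3.14052541e+00, 9.60658342e-04, 1.66189306e+00]), 'contact_force': array([ 0.76019194, -0.44347857, -1.01878383]), 'moment': array([-0.0552463 , -0.11427925, -0.04117072]), 'grasp_force': 0.0, 'width': 0.0005042589570211104}
```

```bash
python3 -c "
from h import *
from workcell import camera
f=lambda im,x,y,w,h,s:cv2.resize(im[y:y+h,x:x+w],None,fx=s,fy=s,interpolation=cv2.INTER_CUBIC)
a=camera('scene')['pixels'][:,:,::-1];b=camera('side')['pixels'][:,:,::-1]
A=f(a,200,100,200,133,3);B=f(b,270,80,200,133,3)
im=np.vstack([A[:,:],B]);cv2.imwrite('pics/p2.png',im[:600] if im.shape[0]>600 else im)
im=np.vstack([A[:300],B[:300]]);cv2.imwrite('pics/p2.png',im)"
```

```text
(no output)
```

View pics/p2.png

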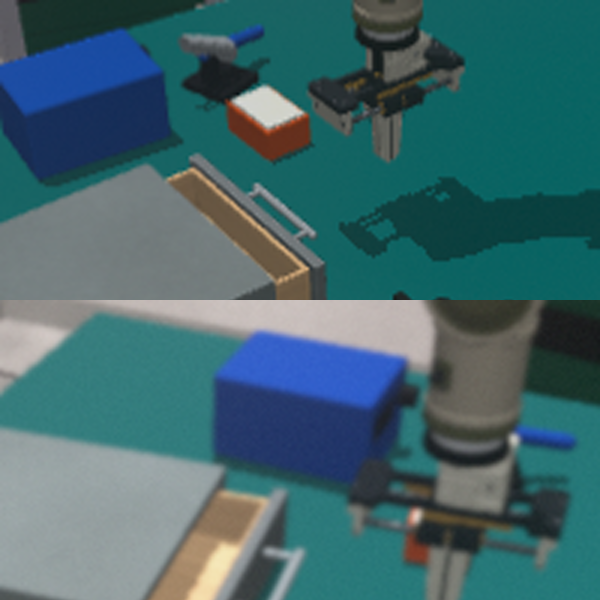

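```bash
python3 -c "
from h import *
print(proj('scene',[[.4498,-.2431,.0442],[.4498,-.2431,.0822]]),hit('scene',(200+387/3,100+160/3),.044))"; python3 fit.py
```

```text
[[328.25425751 158.79526548]
 [328.29935499 150.616393  ]] [ 0.4279024  -0.27251474]
(np.float64(0.001279135932075783), [-1, 1, -1, 1, -1, 1, -1], [-0.0795, -0.0738, 0.6742, 0.451, 0.0189, 1.4913, 0.004, 0.0063, 0.0247])
(np.float64(0.0012791359320758068), [-1, 1, -1, 1, -1, 1, -1], [-0.0795, -0.0738, 0.6742, 0.451, 0.0189, 1.4913, 0.004, 0.0063, 0.0247])
(np.float64(0.0012791359320758083), [-1, 1, -1, 1, -1, 1, -1], [-0.0795, -0.0738, 0.6742, 0.451, 0.0189, 1.4913, 0.004, 0.0063, 0.0247])
```

```bash
python3 -c "
from h import *
T=C['wrist']['T_tool_cam']
for z in(.02,.008,-.01,-.02,-.04):print(z,proj('wrist',[[.0,-.012,z],[0,.012,z],[.0075,.012,z]],T).round(0).tolist())
s=st()
for x in (0,):
  print(proj('side',[[.4498,-.2431,z] for z in(.044,.07,.1)]))"
```

```text
0.02 [[309.0, 220.0], [339.0, 220.0], [339.0, 211.0]]
0.008 [[308.0, 226.0], [340.0, 226.0], [340.0, 216.0]]
-0.01 [[306.0, 236.0], [341.0, 236.0], [342.0, 226.0]]
-0.02 [[306.0, 242.0], [342.0, 242.0], [343.0, 232.0]]
-0.04 [[304.0, 257.0], [345.0, 257.0], [345.0, 245.0]]
[[415.58770147 189.68714377]
 [416.6554072  182.55193104]
 [417.92406633 174.08188134]]
```

The fingers closed on nothing, and both the wrist and scene pictures put the fingertips about 28 mm higher than the nominal tip_reach. I'll go back with the TCP 28 mm lower, which is safe whichever value is right.

drive_tool(moves="0 0.2 0 0 0 0; 0 0.4 0 0 0 0; 0 0.6 0 0 0 0; 0 0.78 0 0 0 0; 0 0.78 0 0 0 0; 0 0.78 0 0 0 0", fingers=-0.5)

```text
time_s: 4.3
tool_pos: [0.6077, -0.2267, 0.051]
tcp_rot: [3.14, -0.001, 1.665]
contact_force: [-0.1, -0.5, -0.7]
width: 0.0233
grasp_force: 0.0
```

```bash
python3 -c "
from h import *
from workcell import camera
s=st();print(rel([.6056,-.2278,.0235],down(1.663),s),s['width'])
c=camera('wrist')['pixels'][:,:,::-1];cv2.imwrite('pics/w3.png',cv2.resize(c[100:300,220:440],None,fx=3,fy=3))"
```

```text
[-0.004 -0.011  0.137  0.001 -0.     0.001] 0.02328993680173977
```

View pics/w3.png

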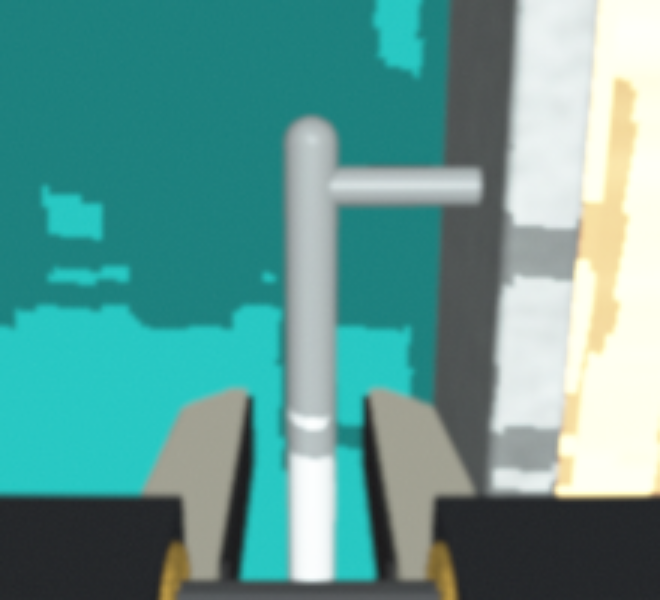

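The bar runs midway between the two fingers in the crop (311,480), and the fingertips are above it. I'll lower onto it.

drive_tool(moves="0 -0.004 0.07 0 0 0; 0 -0.004 0.137 0 0 0; 0 -0.004 0.137 0 0 0; 0 -0.004 0.137 0 0 0")

```text
time_s: 4.68
tool_pos: [0.6028, -0.2284, 0.0231]
tcp_rot: [-3.139, -0.001, 1.662]
contact_force: [-0.6, 0.5, 0.7]
width: 0.0233
grasp_force: 0.0
```

drive_tool(moves="0 0 0 0 0 0; 0 0 0 0 0 0; 0 0 0 0 0 0; 0 0 0 0 0 0", fingers=-1, force=20)

```text
time_s: 5.02
tool_pos: [0.6045, -0.2285, 0.0245]
tcp_rot: [3.141, 0.0, 1.663]
contact_force: [1.4, 0.2, 0.7]
width: 0.01
grasp_force: 20.0
```

drive_tool(moves="0 -0.1 0 0 0 0; 0 -0.2 0 0 0 0; 0 -0.3 0 0 0 0; 0 -0.4 0 0 0 0; 0 -0.5 0 0 0 0; 0 -0.6 0 0 0 0; 0 -0.7 0 0 0 0; 0 -0.76 0 0 0 0; 0 -0.8 0 0 0 0; 0 -0.8 0 0 0 0")

```text
time_s: 5.85
tool_pos: [0.4434, -0.244, 0.0244]
tcp_rot: [-3.14, 0.001, 1.661]
contact_force: [-0.8, -2.8, 4.7]
width: 0.0105
grasp_force: 20.0
```

drive_tool(moves="0 0 0 0 0 0; 0 0 0 0 0 0; 0 0 0 0 0 0; 0 0 -0.2 0 0 0; 0 0 -0.4 0 0 0; 0 0 -0.6 0 0 0; 0 0 -0.8 0 0 0; 0 0 -1 0 0 0; 0 0 -1 0 0 0; 0 0 -1 0 0 0", fingers=-0.4)

```text
time_s: 6.68
tool_pos: [0.4462, -0.2432, 0.226]
tcp_rot: [3.138, 0.002, 1.663]
contact_force: [-0.4, 0.2, -0.6]
width: 0.0277
grasp_force: 0.0
```

```bash
python3 -c "
from h import *
s=st();print(s['joint_pos'].round(3))"
```

```text
[ 0.766  0.338 -0.494  2.038  0.22   0.811  0.237]
```

drive_tool(moves="1 0 -0.6 0 0 0.26; 1 0 -0.6 0 0 0.26; 1 0 -0.6 0 0 0.26; 1 0 -0.6 0 0 0.26; 1 0 -0.6 0 0 0.26; 1 0 -0.6 0 0 0.26; 1 0 -0.6 0 0 0.26; 1 0 -0.6 0 0 0.26")

```text
time_s: 7.35
tool_pos: [0.4263, -0.0423, 0.3435]
tcp_rot: [-3.141, 0.0, 0.846]
contact_force: [-0.3, -0.3, 0.0]
width: 0.0279
grasp_force: 0.0
```

```bash
python3 -c "
from h import *
s=st();print(s['joint_pos'].round(3));print(rel([.48,.13,.36],down(0)))"
```

```text
[ 0.421  0.096 -0.494  2.014  0.052  1.045 -0.821]
[ 0.823 -0.37  -0.083 -0.     0.     0.269]
```

drive_tool(moves="0.8 -0.37 0 0 0 0.27; 0.8 -0.37 0 0 0 0.27; 0.8 -0.37 0 0 0 0.27; 0.8 -0.37 0 0 0 0.27; 0.8 -0.37 0 0 0 0.27; 0.8 -0.37 0 0 0 0.27; 0.8 -0.37 0 0 0 0.27; 0.8 -0.37 0 0 0 0.27")

```text
time_s: 8.02
tool_pos: [0.477, 0.125, 0.3416]
tcp_rot: [3.141, 0.004, -0.005]
contact_force: [-0.7, -0.1, 0.2]
width: 0.0282
grasp_force: 0.0
```

```bash
python3 -c "
from h import *
s=st();print(s['joint_pos'].round(3))"
```

```text
[ 0.049  0.199 -0.503  1.901  0.107  1.072 -2.073]
```

drive_tool(moves="0 0 0 0 0.2 0; 0 0 0 0 0.2 0; 0 0 0 0 0.2 0; 0 0 0 0 0.2 0; 0 0 0 0 0.2 0; 0 0 0 0 0.2 0; 0 0 0 0 0.2 0")

```text
time_s: 8.6
tool_pos: [0.4761, 0.1198, 0.3484]
tcp_rot: [-3.137, -0.562, -0.004]
contact_force: [0.2, -0.4, -0.1]
width: 0.0278
grasp_force: 0.0
```

```bash
python3 -c "
from h import *
s=st();print(s['joint_pos'].round(3))"; python3 fit.py
```

```text
[ 0.38  -0.038 -0.891  2.273  0.562  0.454 -2.545]
(np.float64(0.011615652241047707), [-1, 1, -1, 1, -1, 1, -1], [-0.0889, 0.2648, 0.6689, 0.4442, 0.356, 1.4829, 0.0084, 0.0033, 0.0115])
(np.float64(0.011615652241047738), [-1, 1, -1, 1, -1, 1, -1], [-0.0889, 0.2648, 0.6689, 0.4442, 0.356, 1.4829, 0.0084, 0.0033, 0.0115])
(np.float64(0.011615652241047741), [-1, 1, -1, 1, -1, 1, -1], [-0.0889, 0.2648, 0.6689, 0.4442, 0.356, 1.4829, 0.0084, 0.0033, 0.0115])
```

drive_tool(moves="0 0 0 0 -0.18 0; 0 0 0 0 -0.18 0; 0 0 0 0 -0.18 0; 0 0 0 0 -0.18 0; 0 0 0 0 -0.18 0; 0 0 0 0 -0.18 0")

```text
time_s: 9.1
tool_pos: [0.4801, 0.1174, 0.3475]
tcp_rot: [-3.133, 0.01, -0.009]
contact_force: [1.0, -0.0, -0.7]
width: 0.0277
grasp_force: 0.0
```

drive_tool(moves="0 0 0 0 0 -0.45; 0 0 0 0 0 -0.45; 0 0 0 0 0 -0.45; 0 0 0 0 0 -0.45; 0 0 0 0 0 -0.45; 0 0 0 0 0 -0.45; 0 0 0 0 0 -0.45; 0 0 0 0 0 -0.45; 0 0 0 0 0 -0.45; 0 0 0 0 0 -0.45")

```text
time_s: 9.93
tool_pos: [0.4764, 0.1188, 0.3487]
tcp_rot: [-3.139, -0.004, 1.251]
contact_force: [0.0, 0.3, 0.3]
width: 0.0284
grasp_force: 0.0
```

drive_tool(moves="0 0 0 0 0.3 0; 0 0 0 0 0.3 0; 0 0 0 0 0.3 0; 0 0 0 0 0.3 0; 0 0 0 0 0.3 0; 0 0 0 0 0.3 0; 0 0 0 0 0.3 0; 0 0 0 0 0.3 0; 0 0 0 0 0.3 0")

```text
time_s: 10.68
tool_pos: [0.4756, 0.1162, 0.3465]
tcp_rot: [-3.133, -0.95, 1.23]
contact_force: [0.5, 0.5, 0.7]
width: 0.0278
grasp_force: 0.0
```

```bash
python3 -c "
from h import *
s=st();print(s['joint_pos'].round(3))"
```

```text
[ 1.203  0.489 -1.281  2.23  -0.83   0.597  0.365]
```

drive_tool(moves="0 0 0 0 -0.35 0; 0 0 0 0 -0.35 0; 0 0 0 0 -0.35 0; 0 0 0 0 -0.35 0; 0 0 0 0 -0.35 0; 0 0 0 0 -0.35 0; 0 0 0 0 -0.35 0; 0 0 0 0 -0.35 0; 0 0 0 0 -0.35 0; 0 0 0 0 -0.35 0")

```text
time_s: 11.52
tool_pos: [0.4765, 0.1247, 0.3488]
tcp_rot: [-3.138, 0.156, 1.256]
contact_force: [-0.7, 0.7, 1.0]
width: 0.028
grasp_force: 0.0
```

```bash
python3 -c "
from h import *
s=st();print(s['joint_pos'].round(3))"
```

```text
[ 0.177  0.294 -0.811  1.825  0.317  1.258 -1.062]
```

drive_tool(moves="0 0 0 0 -0.35 0; 0 0 0 0 -0.35 0; 0 0 0 0 -0.35 0; 0 0 0 0 -0.35 0; 0 0 0 0 -0.35 0; 0 0 0 0 -0.35 0; 0 0 0 0 -0.35 0; 0 0 0 0 -0.35 0; 0 0 0 0 -0.35 0; 0 0 0 0 -0.35 0")

```text
time_s: 12.35
tool_pos: [0.4776, 0.1167, 0.3473]
tcp_rot: [-3.11, 1.205, 1.272]
contact_force: [0.8, -0.1, -1.5]
width: 0.0279
grasp_force: 0.0
```

```bash
python3 -c "
from h import *
s=st();print(s['joint_pos'].round(3))"; python3 fit.py
```

```text
[-0.833  0.696  0.196  1.66   0.481  1.849 -1.07 ]
(np.float64(0.03866251583687563), [-1, 1, -1, 1, -1, 1, -1], [-0.0865, 0.2661, 0.6892, 0.4621, 0.3627, 1.4909, 0.0201, -0.0139, 0.0097])
(np.float64(0.038662515836875785), [-1, 1, -1, 1, -1, 1, -1], [-0.0865, 0.2661, 0.6892, 0.4621, 0.3627, 1.4909, 0.0201, -0.0139, 0.0097])
(np.float64(0.03866251583687583), [-1, 1, -1, 1, -1, 1, -1], [-0.0865, 0.2661, 0.6892, 0.4621, 0.3627, 1.4909, 0.0201, -0.0139, 0.0097])
```

```bash
cat >fit2.py <<'E'
from h import *
from fit import L
sg=[-1,1,-1,1,-1,1,-1]
def fk(q,v):
    R=Ro.from_euler("z",v[0]);p=np.zeros(3)
    for i,a in enumerate("zyzyzyz"):
        p=p+R.apply(v[2+3*i:5+3*i]);R=R*Ro.from_euler(a,sg[i]*q[i])
    return p+R.apply(v[23:26]),R*Ro.from_euler("z",v[1])
v0=np.zeros(26);v0[:2]=[-.0865,1.49];v0[[4+3*1]]=.27;v0[4+6]=.35;v0[4+9]=.33;v0[4+12]=.23;v0[4+15]=.23;v0[25]=.36
def res(v):
    r=list((v-v0)*.02)
    for q,p,e in L:
        a,b=fk(q,v);r+=list((a-p)*5)+list((b.inv()*Ro.from_euler("xyz",e)).as_rotvec())
    return np.array(r)
m=least_squares(res,v0,loss="soft_l1",f_scale=.02)
np.save("v.npy",m.x)
if __name__=="__main__":
    np.set_printoptions(precision=3,suppress=True)
    print(m.cost,m.x);print(res(m.x)[26:].reshape(-1,6))
E
python3 fit2.py
```

```text
3.115014289963192e-06 [-0.     1.571  0.    -0.     0.007 -0.    -0.015  0.277  0.    -0.015
  0.333 -0.    -0.013  0.313  0.    -0.013  0.221 -0.    -0.     0.221
  0.    -0.     0.     0.     0.     0.36 ]
[[-0.  0. -0.  0.  0.  0.]
 [-0. -0.  0.  0. -0.  0.]
 [ 0. -0.  0.  0. -0.  0.]
 [ 0. -0.  0. -0. -0.  0.]
 [-0.  0.  0. -0.  0.  0.]
 [-0.  0.  0. -0.  0.  0.]
 [ 0. -0.  0.  0.  0.  0.]
 [-0.  0.  0. -0.  0.  0.]
 [-0.  0. -0. -0. -0.  0.]
 [-0.  0. -0. -0. -0.  0.]
 [ 0. -0.  0. -0.  0.  0.]
 [-0. -0. -0.  0. -0.  0.]
 [ 0.  0. -0.  0. -0.  0.]
 [ 0. -0.  0. -0. -0.  0.]
 [-0.  0. -0. -0. -0.  0.]
 [-0. -0. -0. -0.  0.  0.]]
```

```bash
cat >ik.py <<'E'
from h import *
import fit2
V=np.load("v.npy")
lo=np.array([-2.57,-.35,-1.29,.11,-1.05,.11,-2.63]);hi=np.array([2.57,1.97,1.29,2.56,4.19,1.86,2.63])
def ik(p,R,q0,w=.003):
    q0=np.clip(q0,lo+.06,hi-.06)
    def f(q):
        a,b=fit2.fk(q,V);return np.r_[(a-p)*5,(b.inv()*R).as_rotvec(),(q-q0)*w]
    m=least_squares(f,q0,bounds=(lo+.05,hi-.05));return m.x,np.abs(f(m.x)[:6]).max()
def tool(tau,psi,camdown=True):
    "tool z tilted tau from down toward azimuth psi, closing axis horizontal"
    z=np.array([np.sin(tau)*np.cos(psi),np.sin(tau)*np.sin(psi),-np.cos(tau)])
    y=np.array([-np.sin(psi),np.cos(psi),0])
    if not camdown:y=-y
    return Ro.from_matrix(np.c_[np.cross(y,z),y,z])
def gp(g,R):return np.array(g)+R.apply([0,0,.039])   # grasp point -> TCP
E
python3 - <<'E'
from ik import *
q0=fit2.L[-2][0]
np.set_printoptions(precision=2,suppress=True)
for cd in(True,False):
  print("camdown",cd,tool(1.2,-1.2,cd).as_matrix()[:,0])
  for y in(.319,.145):
   for psi in(-90,-60,-30,0):
    for tau in(90,70,55,40):
      R=tool(np.radians(tau),np.radians(psi),cd)
      b=min((ik(gp([.628,y,.16],R),R,s) for s in(q0,[0,.5,0,1.8,1,1,0],[0,.5,0,1.8,2.5,1,-1.5],[-.5,.6,.6,1.8,0,1.5,1.5],[-.8,.6,1,1.8,1,1.5,0])),key=lambda b:b[1])
      R2=tool(np.radians(tau-90),np.radians(psi),cd)
      P=gp([.56,-.22,.06],R2);b2=ik(P,R2,b[0],.0005)
      if b[1]<.01: print(y,psi,tau,b[0],round(b[1],3),'|',b2[0],round(b2[1],3))
E
```

```text
camdown True [-0.13  0.34 -0.93]
0.319 -90 90 [-1.18  1.37  0.75  1.24  0.42  1.75 -0.67] 0.0 | [ 0.33  0.69 -0.08  2.01  0.12  0.44  0.16] 0.0
0.319 -90 70 [-0.92  1.09  0.16  1.29  0.62  1.75 -1.  ] 0.0 | [ 0.91  0.88 -0.75  1.87  0.35  0.71  0.05] 0.0
0.319 -90 55 [-0.86  0.97  0.1   1.36  0.54  1.57 -1.  ] 0.0 | [ 1.06  1.02 -0.89  1.78  0.22  0.85  0.22] 0.0
0.319 -90 40 [-0.79  0.86  0.04  1.45  0.47  1.37 -0.98] 0.0 | [ 1.13  1.15 -0.93  1.68  0.06  1.    0.38] 0.0
0.319 -60 90 [-1.08  1.13  0.18  1.63  1.06  1.62 -1.15] 0.0 | [ 0.69  0.77 -0.64  1.99  0.77  0.64  0.07] 0.0
0.319 -60 70 [-1.01  0.96  0.08  1.67  0.99  1.42 -1.08] 0.0 | [ 0.89  0.95 -0.86  1.77  0.5   0.97  0.38] 0.0
0.319 -60 55 [-0.92  0.85  0.02  1.69  0.91  1.26 -0.99] 0.0 | [ 0.92  1.06 -0.86  1.62  0.31  1.18  0.56] 0.0
0.319 -60 40 [-1.13  0.82  0.49  1.73  0.43  0.87 -0.54] 0.0 | [ 0.61  1.02 -0.2   1.5  -0.29  1.39  1.12] 0.0
0.319 -30 90 [-0.91  1.06 -0.19  2.01  1.63  1.73 -1.49] 0.0 | [ 0.97  1.02 -1.18  1.97  1.14  1.04  0.28] 0.0
0.319 -30 70 [-0.8   0.89 -0.31  2.03  1.59  1.45 -1.31] 0.0 | [ 0.9
[... 4498 characters left out ...]
.2   1.    2.58] 0.307
0.145 -60 55 [-0.87  0.78  0.21  1.99  1.05  0.96  2.08] 0.0 | [ 1.04  1.08 -1.24  2.01  1.08  0.96  2.58] 0.433
0.145 -60 40 [-0.75  0.67  0.15  1.98  0.9   0.81  2.31] 0.0 | [ 1.06  1.12 -1.24  1.94  0.9   0.98  2.58] 0.523
0.145 -30 90 [-1.17  1.19  0.49  2.33  1.8   1.17  1.17] 0.0 | [ 0.37  0.68 -0.17  2.26  1.85  0.16  2.58] 0.263
0.145 -30 70 [-1.13  0.94  0.51  2.36  1.95  0.86  1.33] 0.0 | [ 0.44  0.69 -0.25  2.28  1.83  0.16  2.58] 0.561
0.145 -30 55 [-0.69  0.69 -0.05  2.29  1.78  0.95  1.77] 0.0 | [ 0.49  0.71 -0.31  2.3   1.8   0.16  2.58] 0.784
0.145 -30 40 [-0.63  0.59  0.02  2.21  1.56  0.61  2.13] 0.0 | [ 0.56  0.72 -0.38  2.31  1.75  0.16  2.58] 1.002
```

```bash
cat >>ik.py <<'E'
def go(g,tau,psi,back=0,s=None):
    "row to bring grasp point to g (backed off along tool z)"
    R=tool(np.radians(tau),np.radians(psi));r=rel(gp(g,R)-R.apply([0,0,back]),R,s)
    return r
E
python3 - <<'E'
from ik import *
s=st()
print(go([.47,.40,.33],70,-60,0,s)); print(go([.627,.319,.155],70,-60,.11,s))
E
```

```text
[ 0.579 -0.353 -1.072 -0.255 -0.006 -0.092]
[ 1.29   0.139 -1.024 -0.255 -0.006 -0.092]
```

drive_tool(moves="0.25 -0.35 -1 -0.12 -0.003 -0.045; 0.25 -0.35 -1 -0.25 -0.006 -0.09; 0.25 -0.35 -1 -0.25 -0.006 -0.09; 0.25 -0.35 -1 -0.25 -0.006 -0.09; 0.3 -0.35 -1 -0.25 -0.006 -0.09; 0.3 -0.35 -1 -0.25 -0.006 -0.09; 0.3 -0.35 -1 -0.25 -0.006 -0.09; 0.3 -0.35 -1 -0.25 -0.006 -0.09; 0.3 -0.35 -1 -0.25 -0.006 -0.09", fingers=-0.1)

```text
time_s: 13.1
tool_pos: [0.4785, 0.3367, 0.3633]
tcp_rot: [-3.137, 1.221, 2.082]
contact_force: [1.9, -0.1, 0.5]
width: 0.0417
grasp_force: 0.0
```

```bash
python3 - <<'E'
from ik import *
s=st();print(s['joint_pos'].round(2),s['width'])
print(go([.627,.319,.155],70,-60,.11,s))
E
```

```text
[-1.21  0.65  0.03  1.71  0.83  1.74 -0.97] 0.04173629601589304
[ 0.828  0.602  0.413 -0.005 -0.    -0.001]
```

drive_tool(moves="0.4 0.3 0.2 0 0 0; 0.83 0.6 0.41 0 0 0; 0.83 0.6 0.41 0 0 0; 0.83 0.6 0.41 0 0 0; 0.83 0.6 0.41 0 0 0; 0.83 0.6 0.41 0 0 0; 0.83 0.6 0.41 0 0 0; 0.83 0.6 0.41 0 0 0; 0.83 0.6 0.41 0 0 0")

```text
time_s: 13.85
tool_pos: [0.5938, 0.3784, 0.1818]
tcp_rot: [3.132, 1.221, 2.068]
contact_force: [-0.3, -0.0, 0.5]
width: 0.0414
grasp_force: 0.0
```

```bash
python3 - <<'E'
from ik import *
from workcell import camera
s=st();print(s['joint_pos'].round(2),s['width'])
print(go([.627,.319,.155],70,-60,0,s))
c=camera('wrist')['pixels'][:,:,::-1];T=wT(s)
ax=proj('wrist',[[.627,y,z] for y in(.319,.261) for z in (.110,.202)],T);print(ax.round(0).tolist())
cv2.imwrite('pics/w4.png',c)
E
```

```text
[-1.1   0.96  0.05  1.53  0.89  1.58 -1.02] 0.041432585066869684
[ 0.009  0.004  0.561 -0.005 -0.    -0.003]
[[324.0, 152.0], [324.0, 247.0], [299.0, 162.0], [299.0, 242.0]]
```

View pics/w4.png

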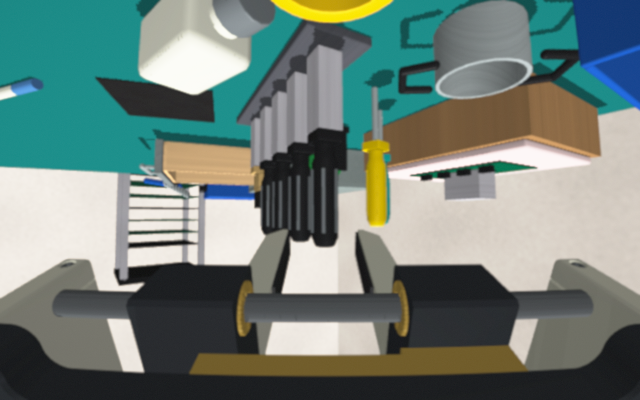

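The nearest driver is at wrist column 325, rows 150–245, which matches the prediction of 324, and it is centred between the fingers. Going in.

drive_tool(moves="0.01 0.004 0.15 0 0 0; 0.01 0.004 0.3 0 0 0; 0.01 0.004 0.42 0 0 0; 0.01 0.004 0.5 0 0 0; 0.01 0.004 0.56 0 0 0; 0.01 0.004 0.56 0 0 0; 0.01 0.004 0.56 0 0 0")

```text
time_s: 14.48
tool_pos: [0.6452, 0.2885, 0.1405]
tcp_rot: [3.133, 1.22, 2.07]
contact_force: [-0.3, -0.1, 0.1]
width: 0.0416
grasp_force: 0.0
```

drive_tool(moves="0 0 0 0 0 0; 0 0 0 0 0 0; 0 0 0 0 0 0; 0 0 0 0 0 0", fingers=-1, force=45)

```text
time_s: 14.82
tool_pos: [0.6452, 0.2889, 0.1399]
tcp_rot: [3.134, 1.221, 2.072]
contact_force: [-0.3, 0.9, -0.2]
width: 0.025
grasp_force: 45.0
```

```bash
python3 - <<'E'
from ik import *
s=st();print(s['joint_pos'].round(2),s['width'])
print(go([.627,.319,.265],70,-60,0,s),go([.50,.30,.33],70,-60,0,s),go([.48,.05,.35],10,-75,0,s))
E
```

```text
[-1.    0.98  0.08  1.65  0.98  1.43 -1.08] 0.025012724357611846
[-0.528 -0.002 -0.184 -0.004 -0.    -0.002] [-0.757 -0.602 -0.509 -0.004 -0.    -0.002] [-1.041 -1.309  0.338  0.053  0.331  0.062]
```

drive_tool(moves="-0.2 0 -0.07 0 0 0; -0.4 0 -0.14 0 0 0; -0.53 0 -0.19 0 0 0; -0.6 -0.2 -0.3 0 0 0; -0.7 -0.4 -0.4 0 0 0; -0.76 -0.6 -0.51 0 0 0; -0.76 -0.6 -0.51 0 0 0; -0.76 -0.6 -0.51 0 0 0")

```text
time_s: 15.48
tool_pos: [0.516, 0.2692, 0.3188]
tcp_rot: [3.134, 1.219, 2.075]
contact_force: [-0.0, 0.5, -0.6]
width: 0.0248
grasp_force: 45.0
```

```bash
python3 - <<'E'
from ik import *
s=st();print(s['joint_pos'].round(2),s['width'])
print(go([.50,.18,.35],25,-70,0,s),go([.50,-.04,.33],-15,-84.7,0,s))
E
```

```text
[-1.13  0.66  0.04  1.84  0.89  1.59 -1.03] 0.02484749702418189
[-0.13  -0.301  0.412  0.039  0.248  0.035] [-0.313 -0.805  1.231  0.068  0.464  0.129]
```

drive_tool(moves="-0.13 -0.3 0.2 0.039 0.248 0.035; -0.13 -0.3 0.41 0.039 0.248 0.035; -0.13 -0.3 0.41 0.039 0.248 0.035; -0.2 -0.5 0.7 0.05 0.32 0.06; -0.25 -0.6 0.85 0.05 0.35 0.08; -0.3 -0.7 1 0.06 0.4 0.1; -0.3 -0.75 1 0.068 0.464 0.129; -0.3 -0.75 1 0.068 0.464 0.129; -0.3 -0.75 1 0.068 0.464 0.129; -0.3 -0.75 1 0.068 0.464 0.129")

```text
time_s: 16.32
tool_pos: [0.4908, 0.0115, 0.3065]
tcp_rot: [3.101, 0.005, 1.739]
contact_force: [-0.3, 0.1, -2.0]
width: 0.025
grasp_force: 45.0
```

```bash
cat >>ik.py <<'E'
cy=.092;DO=np.array([.530,-.2355,.022]);cx=np.array([np.cos(cy),np.sin(cy),0]);cyy=np.array([-np.sin(cy),np.cos(cy),0])
def dr(x,y,z):return DO+cx*x+cyy*y+[0,0,z]
PD=np.degrees(cy)-90
E
python3 - <<'E'
from ik import *
s=st();print(s['joint_pos'].round(2),s['width'],s['tcp_rot'])
print(dr(.13,-.045,.1));
print(go(dr(.13,-.045,.2),-20,PD,0,s),go(dr(.13,-.045,.03),-20,PD,0,s))
E
```

```text
[-0.21  0.17  0.08  2.01 -0.01  0.92  0.05] 0.024952203842314925 [3.10061733 0.00451881 1.73946024]
[ 0.66358439 -0.26836656  0.122     ]
[-1.455  0.596  0.637  0.009  0.112  0.026] [-1.451  0.562  1.487  0.009  0.112  0.026]
```

drive_tool(moves="-0.3 0.13 0.13 0.009 0.06 0.026; -0.6 0.25 0.25 0.009 0.06 0.026; -0.8 0.35 0.36 0.009 0.06 0.026; -1 0.45 0.45 0.009 0.06 0.026; -1 0.5 0.5 0.009 0.06 0.026; -1 0.5 0.5 0.009 0.06 0.026; -1 0.5 0.5 0.009 0.06 0.026")

```text
time_s: 16.9
tool_pos: [0.6273, -0.175, 0.2047]
tcp_rot: [-3.138, -0.177, 1.658]
contact_force: [-0.6, 0.2, -0.5]
width: 0.0252
grasp_force: 45.0
```

```bash
python3 - <<'E'
from ik import *
s=st();print(s['joint_pos'].round(2),s['width'],s['tcp_rot'])
print(go(dr(.135,-.045,.15),-10,PD,0,s),go(dr(.135,-.045,.042),-10,PD,0,s))
E
```

```text
[ 0.18  0.54  0.14  1.72 -0.28  0.98  0.57] 0.025178823171529436 [-3.13786532 -0.17732468  1.65773534]
[-0.502  0.166  0.27  -0.001 -0.001 -0.002] [-0.598  0.168  0.802 -0.001 -0.001 -0.002]
```

drive_tool(moves="-0.25 0.08 0.13 0 0 0; -0.5 0.17 0.27 0 0 0; -0.5 0.17 0.27 0 0 0; -0.53 0.17 0.45 0 0 0; -0.57 0.17 0.63 0 0 0; -0.6 0.17 0.75 0 0 0; -0.6 0.17 0.8 0 0 0; -0.6 0.17 0.8 0 0 0")

```text
time_s: 17.57
tool_pos: [0.6659, -0.2532, 0.0281]
tcp_rot: [-3.137, -0.182, 1.663]
contact_force: [0.2, 0.3, -1.0]
width: 0.0252
grasp_force: 45.0
```

```bash
python3 - <<'E'
from ik import *
from workcell import camera
s=st();print(s['joint_pos'].round(2),s['width'],s['contact_force'])
f=lambda im,x,y,w,h,k:cv2.resize(im[y:y+h,x:x+w],None,fx=k,fy=k,interpolation=cv2.INTER_CUBIC)
a=camera('scene')['pixels'][:,:,::-1];b=camera('wrist')['pixels'][:,:,::-1]
cv2.imwrite('pics/p5.png',np.hstack([f(a,180,90,200,200,2),f(b,170,0,200,200,2)]))
E
```

```text
[ 0.31  0.81  0.1   1.67 -0.33  0.78  0.72] 0.025161295775097958 [ 0.21585335  0.29475154 -1.01669219]
```

View pics/p5.png

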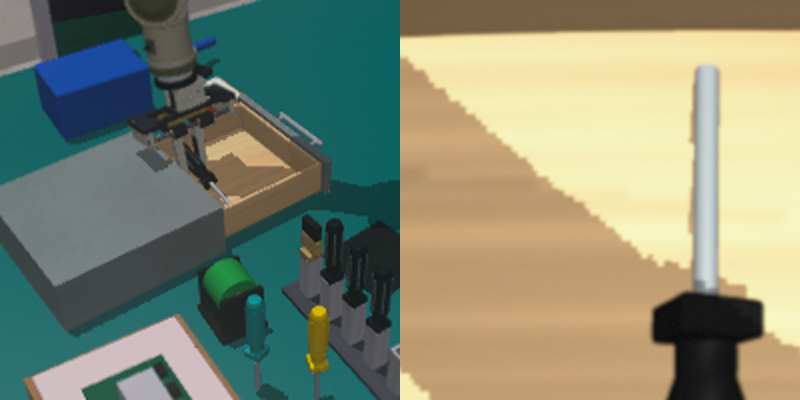

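The driver is over the drawer floor with its tip toward the inner wall. Releasing.

drive_tool(moves="0 0 0 0 0 0; 0 0 0 0 0 0; 0 0 0 0 0 0; 0 0 -0.2 0 0 0; 0 0 -0.4 0 0 0; 0 0 -0.6 0 0 0; 0 0 -0.8 0 0 0; 0 0 -1 0 0 0; 0 0 -1 0 0 0", fingers=-0.3)

```text
time_s: 18.42
tool_pos: [0.6738, -0.293, 0.2387]
tcp_rot: [3.129, -0.173, 1.664]
contact_force: [0.3, -1.5, 1.1]
width: 0.0324
grasp_force: 0.0
```

```bash
python3 - <<'E'
from ik import *
from workcell import camera
s=st();print(s['joint_pos'].round(2),s['width'],s['tool_pos'])
print(go([.47,.0,.33],20,-75,0,s),go([.45,.28,.33],70,-60,0,s))
E
```

```text
[ 0.32  0.62  0.16  1.47 -0.27  1.15  0.67] 0.032396809523459365 [ 0.67384702 -0.29302934  0.23868061]
[ 1.513e+00 -8.670e-01 -2.500e-02 -1.000e-03 -1.650e-01 -5.500e-02] [ 2.816 -0.772  0.085 -0.071 -0.436 -0.131]
```

drive_tool(moves="0.2 -0.2 -0.2 0 -0.05 0; 0.4 -0.4 -0.3 0 -0.1 -0.03; 0.55 -0.55 -0.3 0 -0.13 -0.05; 0.75 -0.75 -0.3 0 -0.16 -0.05; 0.95 -0.85 -0.3 0 -0.17 -0.05; 1 -0.87 -0.3 0 -0.17 -0.05; 1 -0.87 -0.3 0 -0.17 -0.05; 1 -0.87 -0.3 0 -0.17 -0.05")

```text
time_s: 19.08
tool_pos: [0.477, -0.1147, 0.3244]
tcp_rot: [-3.13, 0.351, 1.83]
contact_force: [0.4, -0.3, -0.4]
width: 0.0324
grasp_force: 0.0
```

```bash
python3 - <<'E'
from ik import *
s=st();print(s['joint_pos'].round(2),s['width'],s['tool_pos'])
print(go([.46,.15,.36],60,-60,0,s),go([.46,.3,.33],70,-60,0,s))
E
```

```text
[-0.42  0.13  0.33  2.08  0.39  0.93 -0.08] 0.03240813522242033 [ 0.47699166 -0.11471584  0.32439588]
[ 1.041  0.296 -0.47  -0.059 -0.221 -0.065] [ 1.75   0.49  -0.605 -0.065 -0.276 -0.06 ]
```

drive_tool(moves="0.2 0.06 -0.1 -0.01 -0.04 -0.01; 0.4 0.1 -0.2 -0.02 -0.08 -0.02; 0.6 0.17 -0.28 -0.03 -0.12 -0.03; 0.8 0.23 -0.35 -0.04 -0.16 -0.05; 1 0.28 -0.43 -0.06 -0.2 -0.06; 1 0.29 -0.55 -0.065 -0.24 -0.06; 1 0.29 -0.6 -0.065 -0.276 -0.06; 1 0.29 -0.6 -0.065 -0.276 -0.06; 1 0.29 -0.6 -0.065 -0.276 -0.06", fingers=-0.1)

```text
time_s: 19.83
tool_pos: [0.4802, 0.1199, 0.3633]
tcp_rot: [-3.118, 1.229, 2.117]
contact_force: [0.2, -1.0, -0.2]
width: 0.0418
grasp_force: 0.0
```

```bash
python3 - <<'E'
from ik import *
s=st();print(s['joint_pos'].round(2),s['width'],s['tool_pos'],s['tcp_rot'])
print(go([.45,.32,.29],70,-60,0,s),go([.627,.261,.155],70,-60,.11,s))
E
```

```text
[-1.13  0.46  0.13  2.15  0.95  1.47 -1.07] 0.041824076090180684 [0.48018101 0.11994436 0.3633275 ] [-3.11821335  1.22875621  2.1167831 ]
[ 0.66   0.373 -0.57  -0.001  0.002  0.002] [ 1.053e+00  9.960e-01 -2.380e-01 -1.000e-03  2.000e-03  2.000e-03]
```

drive_tool(moves="0.3 0.17 -0.3 0 0 0; 0.5 0.3 -0.5 0 0 0; 0.66 0.37 -0.57 0 0 0; 0.66 0.37 -0.57 0 0 0; 0.66 0.4 -0.57 0 0 0; 0.8 0.6 -0.45 0 0 0; 0.9 0.8 -0.35 0 0 0; 1 0.99 -0.24 0 0 0; 1 0.99 -0.24 0 0 0; 1 0.99 -0.24 0 0 0")

```text
time_s: 20.67
tool_pos: [0.6013, 0.3089, 0.192]
tcp_rot: [-3.135, 1.223, 2.087]
contact_force: [-1.1, -1.6, 0.3]
width: 0.0418
grasp_force: 0.0
```

```bash
python3 - <<'E'
from ik import *
s=st();print(s['joint_pos'].round(2),s['width'],s['tool_pos'],s['tcp_rot'])
print(go([.627,.261,.155],70,-60,0.03,s),go([.627,.261,.155],70,-60,0,s))
E
```

```text
[-1.1   0.9   0.13  1.68  0.91  1.46 -1.04] 0.04176220716313088 [0.6012873  0.30893482 0.19204467] [-3.13529904  1.22313174  2.08744225]
[ 0.082 -0.004  0.364 -0.004  0.    -0.001] [ 0.082 -0.002  0.514 -0.004  0.    -0.001]
```

drive_tool(moves="0.04 0 0.1 0 0 0; 0.08 0 0.2 0 0 0; 0.08 0 0.3 0 0 0; 0.08 0 0.42 0 0 0; 0.08 0 0.51 0 0 0; 0.08 0 0.51 0 0 0; 0.08 0 0.51 0 0 0")

```text
time_s: 21.25
tool_pos: [0.6417, 0.2318, 0.1447]
tcp_rot: [-3.136, 1.223, 2.09]
contact_force: [-0.7, 1.1, 0.0]
width: 0.0419
grasp_force: 0.0
```

drive_tool(moves="0 0 0 0 0 0; 0 0 0 0 0 0; 0 0 0 0 0 0; 0 0 0 0 0 0; -0.2 0 -0.07 0 0 0; -0.4 0 -0.14 0 0 0; -0.53 0 -0.19 0 0 0; -0.6 -0.2 -0.3 0 0 0; -0.7 -0.4 -0.4 0 0 0; -0.76 -0.6 -0.51 0 0 0", fingers=-1, force=45)

```text
time_s: 22.08
tool_pos: [0.5309, 0.2148, 0.3148]
tcp_rot: [-3.136, 1.224, 2.092]
contact_force: [-0.0, 1.5, -1.3]
width: 0.0253
grasp_force: 44.5
```

```bash
python3 - <<'E'
from ik import *
s=st();print(s['joint_pos'].round(2),s['width'],s['tool_pos'])
print(go([.50,.15,.35],25,-70,0,s),go([.50,-.05,.32],-10,PD,0,s))
E
```

```text
[-1.13  0.63  0.14  1.94  0.92  1.48 -1.03] 0.025263335688751713 [0.53093082 0.21476946 0.31476618]
[-0.096 -0.308  0.27   0.04   0.25   0.037] [-0.198 -0.774  1.039  0.073  0.438  0.127]
```

drive_tool(moves="-0.1 -0.3 0.15 0.02 0.12 0.02; -0.1 -0.3 0.27 0.04 0.25 0.037; -0.13 -0.4 0.4 0.05 0.3 0.05; -0.15 -0.5 0.6 0.05 0.33 0.06; -0.17 -0.6 0.75 0.06 0.36 0.08; -0.2 -0.7 0.9 0.07 0.4 0.1; -0.2 -0.77 1 0.073 0.438 0.127; -0.2 -0.77 1 0.073 0.438 0.127; -0.2 -0.77 1 0.073 0.438 0.127; -0.2 -0.77 1 0.073 0.438 0.127")

```text
time_s: 22.92
tool_pos: [0.4988, -0.0359, 0.2854]
tcp_rot: [3.112, 0.015, 1.729]
contact_force: [-0.3, 0.4, -1.3]
width: 0.0254
grasp_force: 44.5
```

```bash
python3 - <<'E'
from ik import *
s=st();print(s['joint_pos'].round(2),s['width'],s['tool_pos'],s['tcp_rot'])
print(go(dr(.093,-.045,.15),-10,PD,0,s),go(dr(.093,-.045,.043),-10,PD,0,s))
E
```

```text
[-0.17  0.21  0.15  2.02 -0.03  0.88  0.15] 0.025391368259990898 [ 0.49875446 -0.03587053  0.28535444] [3.11223758 0.01454907 1.72873239]
[-1.22   0.426  0.789  0.008  0.06   0.022] [-1.213  0.41   1.324  0.008  0.06   0.022]
```

drive_tool(moves="-0.2 0.07 0.1 0.008 0.06 0.022; -0.4 0.14 0.2 0.008 0.06 0.022; -0.6 0.21 0.3 0.008 0.06 0.022; -0.8 0.28 0.45 0.008 0.06 0.022; -1 0.35 0.6 0.008 0.06 0.022; -1 0.42 0.75 0.008 0.06 0.022; -1 0.42 0.79 0.008 0.06 0.022; -1 0.42 0.79 0.008 0.06 0.022")

```text
time_s: 23.58
tool_pos: [0.6159, -0.2242, 0.1258]
tcp_rot: [-3.13, -0.17, 1.66]
contact_force: [-0.8, 0.2, -1.7]
width: 0.0248
grasp_force: 44.5
```

```bash
python3 - <<'E'
from ik import *
s=st();print(s['joint_pos'].round(2),s['width'],s['tool_pos'],s['tcp_rot'])
print(go(dr(.093,-.045,.1),-10,PD,0,s),go(dr(.093,-.045,.043),-10,PD,0,s))
E
```

```text
[ 0.25  0.64  0.15  1.76 -0.31  0.86  0.68] 0.02475554290435618 [ 0.61594923 -0.22419987  0.12576184] [-3.12955043 -0.17024481  1.66021071]
[-0.241  0.034  0.172 -0.004  0.001 -0.001] [-0.289  0.038  0.453 -0.004  0.001 -0.001]
```

drive_tool(moves="-0.12 0.02 0.08 0 0 0; -0.24 0.034 0.17 0 0 0; -0.26 0.035 0.3 0 0 0; -0.28 0.038 0.4 0 0 0; -0.29 0.038 0.45 0 0 0; -0.29 0.038 0.45 0 0 0")

```text
time_s: 24.08
tool_pos: [0.6267, -0.2625, 0.0321]
tcp_rot: [-3.133, -0.171, 1.663]
contact_force: [-0.3, 0.8, -0.2]
width: 0.025
grasp_force: 44.5
```

drive_tool(moves="0 0 0 0 0 0; 0 0 0 0 0 0; 0 0 0 0 0 0; 0 0 -0.2 0 0 0; 0 0 -0.4 0 0 0; 0 0 -0.6 0 0 0; 0 0 -0.8 0 0 0; 0 0 -1 0 0 0; 0 0 -1 0 0 0", fingers=-0.3)

```text
time_s: 24.83
tool_pos: [0.635, -0.301, 0.2409]
tcp_rot: [3.135, -0.161, 1.663]
contact_force: [-0.2, -0.1, 1.1]
width: 0.0326
grasp_force: 0.0
```

```bash
python3 - <<'E'
from ik import *
from workcell import camera
s=st();print(s['joint_pos'].round(2),s['width'],s['tool_pos'])
print(go([.47,.0,.33],20,-75,0,s))
b=camera('wrist')['pixels'][:,:,::-1];a=camera('scene')['pixels'][:,:,::-1]
cv2.imwrite('pics/p6.png',np.hstack([cv2.resize(b,(640,400))[:,:560],cv2.resize(a[150:300,240:330],(240,400))]))
E
```

```text
[ 0.32  0.58  0.19  1.55 -0.27  1.12  0.71] 0.03259075735826526 [ 0.63502908 -0.30098888  0.24094923]
[ 1.531 -0.672 -0.022 -0.003 -0.162 -0.055]
```

View pics/p6.png

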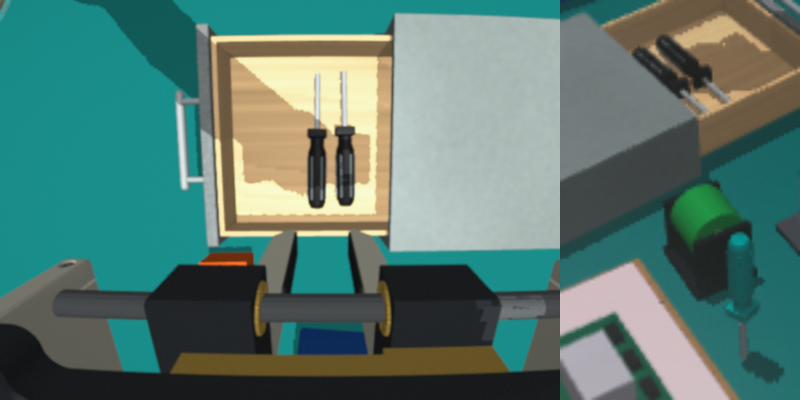

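Two drivers lie side by side in the drawer, at wrist (317,140) and (345,140). Next is the third one, at y = 0.203.

drive_tool(moves="0.2 -0.15 -0.2 0 -0.05 0; 0.4 -0.3 -0.3 0 -0.1 -0.03; 0.55 -0.4 -0.3 0 -0.13 -0.05; 0.75 -0.55 -0.3 0 -0.16 -0.05; 0.95 -0.67 -0.3 0 -0.17 -0.05; 1 -0.67 -0.3 0 -0.17 -0.05; 1 -0.67 -0.3 0 -0.17 -0.05; 1 -0.67 -0.3 0 -0.17 -0.05")

```text
time_s: 25.6
tool_pos: [0.4794, -0.1184, 0.3237]
tcp_rot: [-3.119, 0.362, 1.834]
contact_force: [0.2, 0.0, 0.3]
width: 0.0325
grasp_force: 0.0
```

drive_tool(moves="0.2 0.06 -0.1 -0.01 -0.04 -0.01; 0.4 0.1 -0.2 -0.02 -0.08 -0.02; 0.6 0.17 -0.28 -0.03 -0.12 -0.03; 0.8 0.23 -0.35 -0.04 -0.16 -0.05; 1 0.28 -0.43 -0.06 -0.2 -0.06; 1 0.29 -0.55 -0.065 -0.24 -0.06; 1 0.29 -0.6 -0.065 -0.276 -0.06; 1 0.29 -0.6 -0.065 -0.276 -0.06; 1 0.29 -0.6 -0.065 -0.276 -0.06", fingers=-0.1)

```text
time_s: 26.35
tool_pos: [0.4818, 0.1167, 0.3605]
tcp_rot: [-3.077, 1.238, 2.155]
contact_force: [-0.3, -0.3, -0.6]
width: 0.0419
grasp_force: 0.0
```

```bash
python3 - <<'E'
from ik import *
s=st();print(s['joint_pos'].round(2),s['width'],s['tool_pos'],s['tcp_rot'])
print(go([.45,.27,.28],70,-60,0,s),go([.627,.203,.16],70,-60,.11,s))
E
```

```text
[-1.13  0.47  0.14  2.15  0.95  1.46 -1.06] 0.04187603087845155 [0.48181208 0.11667057 0.36049158] [-3.07664187  1.23773922  2.15532998]
[ 0.621  0.255 -0.378 -0.002  0.005  0.006] [ 0.928  0.863 -0.044 -0.002  0.005  0.006]
```

drive_tool(moves="0.2 0.1 -0.2 0 0 0; 0.4 0.2 -0.35 0 0 0; 0.62 0.25 -0.38 0 0.005 0.006; 0.62 0.25 -0.38 0 0.005 0.006; 0.72 0.45 -0.28 0 0.005 0.006; 0.82 0.65 -0.16 0 0.005 0.006; 0.93 0.86 -0.04 0 0.005 0.006; 0.93 0.86 -0.04 0 0.005 0.006; 0.93 0.86 -0.04 0 0.005 0.006")

```text
time_s: 27.1
tool_pos: [0.6002, 0.2541, 0.1863]
tcp_rot: [3.132, 1.216, 2.066]
contact_force: [-0.1, -0.4, 0.4]
width: 0.0419
grasp_force: 0.0
```

```bash
python3 - <<'E'
from ik import *
s=st();print(s['joint_pos'].round(2),s['tool_pos'],s['tcp_rot'])
print(go([.627,.203,.157],70,-60,0.05,s),go([.627,.203,.157],70,-60,0,s))
E
```

```text
[-1.07  0.87  0.14  1.8   0.94  1.38 -1.09] [0.60015373 0.25407074 0.18632405] [3.13220659 1.21646325 2.06596054]
[ 0.038 -0.007  0.266 -0.006 -0.002 -0.003] [ 0.036 -0.003  0.516 -0.006 -0.002 -0.003]
```

drive_tool(moves="0.02 0 0.1 0 0 0; 0.04 -0.004 0.2 0 0 0; 0.04 -0.004 0.3 0 0 0; 0.04 -0.004 0.42 0 0 0; 0.04 -0.004 0.51 0 0 0; 0.04 -0.004 0.51 0 0 0; 0.04 -0.004 0.51 0 0 0")

```text
time_s: 27.68
tool_pos: [0.6409, 0.1743, 0.1462]
tcp_rot: [3.13, 1.216, 2.067]
contact_force: [-0.6, 0.5, 0.5]
width: 0.0418
grasp_force: 0.0
```

drive_tool(moves="0 0 0 0 0 0; 0 0 0 0 0 0; 0 0 0 0 0 0; 0 0 0 0 0 0; -0.2 0 -0.07 0 0 0; -0.4 0 -0.14 0 0 0; -0.53 0 -0.19 0 0 0; -0.6 -0.2 -0.3 0 0 0; -0.7 -0.4 -0.4 0 0 0; -0.76 -0.6 -0.51 0 0 0", fingers=-1, force=45)

```text
time_s: 28.52
tool_pos: [0.5299, 0.1566, 0.3163]
tcp_rot: [3.126, 1.216, 2.066]
contact_force: [0.7, 0.5, -0.2]
width: 0.0249
grasp_force: 44.5
```

```bash
python3 - <<'E'
from ik import *
s=st();print(s['joint_pos'].round(2),s['width'],s['tool_pos'])
print(go([.50,.12,.35],25,-70,0,s),go([.49,-.06,.31],-10,PD,0,s))
E
```

```text
[-1.1   0.59  0.16  2.04  0.96  1.41 -1.07] 0.02487859665759643 [0.52987153 0.15659802 0.31634923]
[-0.052 -0.233  0.16   0.04   0.248  0.034] [-0.077 -0.69   0.843  0.073  0.435  0.124]
```

drive_tool(moves="-0.05 -0.15 0.1 0.02 0.12 0.02; -0.05 -0.23 0.16 0.04 0.25 0.034; -0.05 -0.3 0.28 0.05 0.3 0.05; -0.06 -0.4 0.4 0.05 0.33 0.06; -0.07 -0.5 0.55 0.06 0.36 0.08; -0.07 -0.6 0.7 0.07 0.4 0.1; -0.08 -0.69 0.84 0.073 0.435 0.124; -0.08 -0.69 0.84 0.073 0.435 0.124; -0.08 -0.69 0.84 0.073 0.435 0.124; -0.08 -0.69 0.84 0.073 0.435 0.124")

```text
time_s: 29.35
tool_pos: [0.4914, -0.0523, 0.2729]
tcp_rot: [3.111, 0.015, 1.728]
contact_force: [-0.8, 0.3, -2.2]
width: 0.0253
grasp_force: 44.5
```

```bash
python3 - <<'E'
from ik import *
s=st();print(s['joint_pos'].round(2),s['width'],s['tool_pos'],s['tcp_rot'])
print(go(dr(.05,-.045,.14),-10,PD,0,s),go(dr(.05,-.045,.045),-10,PD,0,s))
E
```

```text
[-0.15  0.21  0.16  2.05 -0.03  0.84  0.19] 0.025262413387737794 [ 0.49135032 -0.05225509  0.27293188] [3.1108531  0.01522314 1.72768768]
[-1.131  0.261  0.772  0.008  0.06   0.022] [-1.123  0.247  1.247  0.008  0.06   0.022]
```

drive_tool(moves="-0.2 0.05 0.1 0.008 0.06 0.022; -0.4 0.1 0.2 0.008 0.06 0.022; -0.6 0.15 0.3 0.008 0.06 0.022; -0.8 0.2 0.45 0.008 0.06 0.022; -1 0.26 0.6 0.008 0.06 0.022; -1 0.26 0.75 0.008 0.06 0.022; -1 0.26 0.77 0.008 0.06 0.022; -1 0.26 0.77 0.008 0.06 0.022")

```text
time_s: 30.02
tool_pos: [0.5761, -0.2458, 0.1183]
tcp_rot: [-3.132, -0.17, 1.659]
contact_force: [-0.0, 0.4, -1.0]
width: 0.0254
grasp_force: 44.5
```

```bash
python3 - <<'E'
from ik import *
s=st();print(s['joint_pos'].round(2),s['width'],s['tool_pos'],s['tcp_rot'])
print(go(dr(.05,-.045,.1),-10,PD,0,s),go(dr(.05,-.045,.045),-10,PD,0,s))
E
```

```text
[ 0.3   0.62  0.15  1.83 -0.32  0.81  0.75] 0.025400559663505982 [ 0.57613547 -0.24577361  0.11832961] [-3.13163198 -0.16968535  1.65881294]
[-0.146  0.027  0.151 -0.003  0.002 -0.001] [-0.193  0.03   0.422 -0.003  0.002 -0.001]
```

drive_tool(moves="-0.07 0.02 0.08 0 0 0; -0.15 0.027 0.15 0 0 0; -0.17 0.03 0.3 0 0 0; -0.19 0.03 0.38 0 0 0; -0.19 0.03 0.42 0 0 0; -0.19 0.03 0.42 0 0 0")

```text
time_s: 30.52
tool_pos: [0.5851, -0.2653, 0.0334]
tcp_rot: [-3.136, -0.17, 1.663]
contact_force: [-0.1, 1.1, 0.3]
width: 0.025
grasp_force: 44.5
```

drive_tool(moves="0 0 0 0 0 0; 0 0 0 0 0 0; 0 0 0 0 0 0; 0 0 -0.2 0 0 0; 0 0 -0.4 0 0 0; 0 0 -0.6 0 0 0; 0 0 -0.8 0 0 0; 0 0 -1 0 0 0; 0 0 -1 0 0 0", fingers=-0.3)

```text
time_s: 31.27
tool_pos: [0.5924, -0.304, 0.2407]
tcp_rot: [3.134, -0.16, 1.662]
contact_force: [-0.3, -0.3, 0.0]
width: 0.0327
grasp_force: 0.0
```

```bash
python3 - <<'E'
from ik import *
s=st();print(s['joint_pos'].round(2),s['width'],s['tool_pos'])
print(go([.47,.0,.33],20,-75,0,s))
E
```

```text
[ 0.34  0.53  0.19  1.64 -0.27  1.08  0.74] 0.032694670804381105 [ 0.59240805 -0.30401138  0.24066661]
[ 1.526 -0.46  -0.024 -0.003 -0.161 -0.055]
```

Fourth driver, y = 0.145.

drive_tool(moves="0.2 -0.1 -0.2 0 -0.05 0; 0.4 -0.2 -0.3 0 -0.1 -0.03; 0.55 -0.3 -0.3 0 -0.13 -0.05; 0.75 -0.4 -0.3 0 -0.16 -0.05; 0.95 -0.46 -0.3 0 -0.17 -0.05; 1 -0.46 -0.3 0 -0.17 -0.05; 1 -0.46 -0.3 0 -0.17 -0.05; 1 -0.46 -0.3 0 -0.17 -0.05")

```text
time_s: 31.93
tool_pos: [0.481, -0.1185, 0.3252]
tcp_rot: [-3.124, 0.364, 1.83]
contact_force: [-0.1, -0.5, 0.7]
width: 0.0327
grasp_force: 0.0
```

drive_tool(moves="0.2 0.06 -0.1 -0.01 -0.04 -0.01; 0.4 0.1 -0.2 -0.02 -0.08 -0.02; 0.6 0.17 -0.28 -0.03 -0.12 -0.03; 0.8 0.23 -0.35 -0.04 -0.16 -0.05; 1 0.28 -0.43 -0.06 -0.2 -0.06; 1 0.29 -0.55 -0.065 -0.24 -0.06; 1 0.29 -0.6 -0.065 -0.276 -0.06; 1 0.29 -0.6 -0.065 -0.276 -0.06; 1 0.29 -0.6 -0.065 -0.276 -0.06", fingers=-0.1)

```text
time_s: 32.68
tool_pos: [0.4821, 0.1169, 0.361]
tcp_rot: [-3.086, 1.238, 2.143]
contact_force: [0.5, -0.4, -1.5]
width: 0.0418
grasp_force: 0.0
```

```bash
python3 - <<'E'
from ik import *
s=st();print(s['joint_pos'].round(2),s['width'],s['tool_pos'],s['tcp_rot'])
print(go([.45,.22,.28],70,-60,0,s),go([.628,.145,.16],70,-60,.11,s))
E
```

```text
[-1.11  0.47  0.11  2.15  0.96  1.48 -1.07] 0.04183920080976458 [0.48205383 0.11689482 0.36099474] [-3.08566714  1.23827706  2.14272066]
[ 0.556  0.126 -0.172 -0.003  0.005  0.005] [ 0.854  0.718  0.195 -0.003  0.005  0.005]
```

drive_tool(moves="0.2 0.05 -0.15 0 0 0; 0.4 0.1 -0.17 0 0 0; 0.56 0.13 -0.17 0 0.005 0.005; 0.56 0.13 -0.17 0 0.005 0.005; 0.65 0.33 -0.05 0 0.005 0.005; 0.75 0.53 0.08 0 0.005 0.005; 0.85 0.72 0.19 0 0.005 0.005; 0.85 0.72 0.19 0 0.005 0.005; 0.85 0.72 0.19 0 0.005 0.005")

```text
time_s: 33.43
tool_pos: [0.5998, 0.198, 0.1892]
tcp_rot: [3.132, 1.219, 2.064]
contact_force: [-0.5, -0.6, 0.9]
width: 0.0417
grasp_force: 0.0
```

```bash
python3 - <<'E'
from ik import *
s=st();print(s['joint_pos'].round(2),s['tool_pos'],s['tcp_rot'])
print(go([.628,.145,.157],70,-60,0.05,s),go([.628,.145,.157],70,-60,0,s))
E
```

```text
[-1.01  0.84  0.12  1.9   1.    1.33 -1.16] [0.59984107 0.19803798 0.18922943] [3.13156193 1.21896168 2.06403988]
[ 0.048 -0.006  0.282 -0.006 -0.001 -0.003] [ 0.047 -0.001  0.532 -0.006 -0.001 -0.003]
```

drive_tool(moves="0.02 0 0.1 0 0 0; 0.05 -0.003 0.2 0 0 0; 0.05 -0.003 0.3 0 0 0; 0.05 -0.003 0.42 0 0 0; 0.05 -0.002 0.52 0 0 0; 0.05 -0.002 0.52 0 0 0; 0.05 -0.002 0.52 0 0 0")

```text
time_s: 34.02
tool_pos: [0.6416, 0.117, 0.1459]
tcp_rot: [3.132, 1.218, 2.067]
contact_force: [0.4, -0.2, -0.0]
width: 0.0417
grasp_force: 0.0
```

drive_tool(moves="0 0 0 0 0 0; 0 0 0 0 0 0; 0 0 0 0 0 0; 0 0 0 0 0 0; -0.2 0 -0.07 0 0 0; -0.4 0 -0.14 0 0 0; -0.53 0 -0.19 0 0 0; -0.6 -0.2 -0.3 0 0 0; -0.7 -0.4 -0.4 0 0 0; -0.76 -0.6 -0.51 0 0 0", fingers=-1, force=45)

```text
time_s: 34.85
tool_pos: [0.5305, 0.1007, 0.3142]
tcp_rot: [3.132, 1.218, 2.071]
contact_force: [-0.4, 1.3, -0.9]
width: 0.0251
grasp_force: 44.6
```

```bash
python3 - <<'E'
from ik import *
s=st();print(s['joint_pos'].round(2),s['width'],s['tool_pos'])
print(go([.50,.08,.35],25,-70,0,s),go([.48,-.06,.31],-10,PD,0,s))
E
```

```text
[-1.03  0.56  0.14  2.14  1.03  1.36 -1.12] 0.0251220487950876 [0.53049608 0.10074166 0.31418589]
[-0.037 -0.197  0.09   0.039  0.248  0.035] [ 0.009 -0.599  0.587  0.073  0.436  0.124]
```

drive_tool(moves="-0.04 -0.15 0.07 0.02 0.12 0.02; -0.04 -0.2 0.1 0.04 0.25 0.034; -0.03 -0.3 0.2 0.05 0.3 0.05; -0.02 -0.4 0.3 0.05 0.33 0.06; -0.01 -0.5 0.4 0.06 0.36 0.08; 0 -0.55 0.5 0.07 0.4 0.1; 0 -0.6 0.58 0.073 0.435 0.124; 0 -0.6 0.58 0.073 0.435 0.124; 0 -0.6 0.58 0.073 0.435 0.124; 0 -0.6 0.58 0.073 0.435 0.124")

```text
time_s: 35.68
tool_pos: [0.4812, -0.0517, 0.2742]
tcp_rot: [3.113, 0.009, 1.726]
contact_force: [-0.5, 0.4, -1.6]
width: 0.0253
grasp_force: 44.6
```

```bash
python3 - <<'E'
from ik import *
s=st();print(s['joint_pos'].round(2),s['width'],s['tool_pos'],s['tcp_rot'])
print(go(dr(.012,-.045,.14),-10,PD,0,s),go(dr(.012,-.045,.045),-10,PD,0,s))
E
```

```text
[-0.14  0.2   0.16  2.07 -0.04  0.84  0.19] 0.02534336193239588 [ 0.4812229  -0.0516755   0.27417244] [3.11259147 0.00907212 1.72593454]
[-1.133  0.125  0.767  0.008  0.058  0.021] [-1.129  0.111  1.242  0.008  0.058  0.021]
```

drive_tool(moves="-0.2 0.03 0.1 0.008 0.06 0.022; -0.4 0.06 0.2 0.008 0.06 0.022; -0.6 0.08 0.3 0.008 0.06 0.022; -0.8 0.1 0.45 0.008 0.06 0.022; -1 0.12 0.6 0.008 0.06 0.022; -1 0.12 0.75 0.008 0.06 0.022; -1 0.12 0.77 0.008 0.06 0.022; -1 0.12 0.77 0.008 0.06 0.022")

```text
time_s: 36.35
tool_pos: [0.5372, -0.249, 0.1181]
tcp_rot: [-3.13, -0.176, 1.656]
contact_force: [-0.3, -0.0, -0.5]
width: 0.025
grasp_force: 44.6
```

```bash
python3 - <<'E'
from ik import *
s=st();print(s['joint_pos'].round(2),s['width'],s['tool_pos'],s['tcp_rot'])
print(go(dr(.012,-.045,.1),-10,PD,0,s),go(dr(.012,-.045,.045),-10,PD,0,s))
E
```

```text
[ 0.33  0.59  0.15  1.91 -0.33  0.78  0.79] 0.024970069946908265 [ 0.53717217 -0.2490126   0.11809084] [-3.12966764 -0.17591791  1.65584274]
[-0.149  0.033  0.148 -0.003 -0.    -0.002] [-0.197  0.036  0.419 -0.003 -0.    -0.002]
```

drive_tool(moves="-0.07 0.02 0.08 0 0 0; -0.15 0.033 0.15 0 0 0; -0.17 0.036 0.3 0 0 0; -0.2 0.036 0.38 0 0 0; -0.2 0.036 0.42 0 0 0; -0.2 0.036 0.42 0 0 0")

```text
time_s: 36.85
tool_pos: [0.5477, -0.2701, 0.0323]
tcp_rot: [-3.134, -0.176, 1.66]
contact_force: [-0.2, 0.0, -0.1]
width: 0.0248
grasp_force: 44.6
```

drive_tool(moves="0 0 0 0 0 0; 0 0 0 0 0 0; 0 0 0 0 0 0; 0 0 -0.2 0 0 0; 0 0 -0.4 0 0 0; 0 0 -0.6 0 0 0; 0 0 -0.8 0 0 0; 0 0 -1 0 0 0; 0 0 -1 0 0 0", fingers=-0.3)

```text
time_s: 37.6
tool_pos: [0.5551, -0.31, 0.2389]
tcp_rot: [3.137, -0.166, 1.659]
contact_force: [-0.2, -1.5, 0.3]
width: 0.0324
grasp_force: 0.0
```

```bash
python3 - <<'E'
from ik import *
from workcell import camera
s=st();print(s['joint_pos'].round(2),s['width'],s['tool_pos'])
h=dr(-.086,0,0);R=down(cy+np.pi/2)
print(rel([h[0]-.1,h[1],.2],R,s),rel([h[0]-.1,h[1],.03],R,s))
b=camera('wrist')['pixels'][:,:,::-1];a=camera('side')['pixels'][:,:,::-1]
cv2.imwrite('pics/p7.png',np.hstack([b[:300,140:540],a[100:400,180:480]]))
E
```

```text
[ 0.36  0.5   0.21  1.71 -0.27  1.06  0.79] 0.032418752995812095 [ 0.55507207 -0.30999093  0.23889216]
[ 3.870e-01 -1.021e+00  2.570e-01  2.000e-03 -5.300e-02 -1.000e-03] [ 2.460e-01 -1.026e+00  1.095e+00  2.000e-03 -5.300e-02 -1.000e-03]
```

View pics/p7.png

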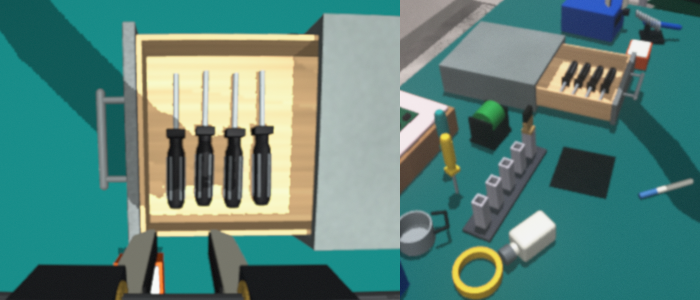

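All four drivers lie in the drawer, and the brush still stands in the holder. I'll grip the handle and push the drawer shut.

```bash
python3 - <<'E'
from ik import *
s=st();R=down(cy+np.pi/2)
print(rel([.4445,-.2435,.2],R,s),rel([.4445,-.2435,.0245],R,s))
E
```

```text
[ 0.331 -0.512  0.224 -0.    -0.054 -0.001] [ 1.820e-01 -5.110e-01  1.088e+00 -0.000e+00 -5.400e-02 -1.000e-03]
```

drive_tool(moves="0.16 -0.25 0.1 0 -0.03 0; 0.33 -0.51 0.2 0 -0.054 0; 0.33 -0.51 0.22 0 -0.054 0; 0.33 -0.51 0.22 0 -0.054 0; 0.33 -0.51 0.22 0 -0.054 0; 0.33 -0.51 0.22 0 -0.054 0", fingers=-0.5)

```text
time_s: 38.2
tool_pos: [0.4445, -0.2429, 0.1984]
tcp_rot: [-3.136, -0.004, 1.661]
contact_force: [0.4, 0.5, 0.3]
width: 0.0234
grasp_force: 0.0
```

```bash
python3 - <<'E'
from ik import *
s=st();R=down(cy+np.pi/2)
print(rel([.4445,-.2435,.0245],R,s),s['width'])
E
```

```text
[-0.007  0.004  0.869 -0.002 -0.001 -0.001] 0.023427743448678696
```

drive_tool(moves="-0.004 0 0.2 0 0 0; -0.004 0 0.4 0 0 0; -0.005 0 0.6 0 0 0; -0.005 0 0.75 0 0 0; -0.006 0 0.87 0 0 0; -0.006 0 0.87 0 0 0; -0.006 0 0.87 0 0 0")

```text
time_s: 38.78
tool_pos: [0.4433, -0.2444, 0.0232]
tcp_rot: [-3.134, -0.005, 1.659]
contact_force: [-0.6, 0.1, -0.1]
width: 0.023
grasp_force: 0.0
```

drive_tool(moves="0 0 0 0 0 0; 0 0 0 0 0 0; 0 0 0 0 0 0; 0 0 0 0 0 0", fingers=-1, force=20)

```text
time_s: 39.12
tool_pos: [0.4443, -0.2443, 0.0258]
tcp_rot: [-3.139, -0.002, 1.66]
contact_force: [-0.4, -0.7, 5.9]
width: 0.0105
grasp_force: 20.0
```

drive_tool(moves="0 0.1 0 0 0 0; 0 0.2 0 0 0 0; 0 0.3 0 0 0 0; 0 0.4 0 0 0 0; 0 0.5 0 0 0 0; 0 0.6 0 0 0 0; 0 0.7 0 0 0 0; 0 0.8 0 0 0 0; 0 0.9 0 0 0 0; 0 0.9 0 0 0 0")

```text
time_s: 39.95
tool_pos: [0.6291, -0.2265, 0.0258]
tcp_rot: [3.139, -0.002, 1.663]
contact_force: [2.7, 2.2, 12.7]
width: 0.0106
grasp_force: 20.0
```

drive_tool(moves="0 0.08 0 0 0 0; 0 0.14 0 0 0 0; 0 0.2 0 0 0 0; 0 0.25 0 0 0 0; 0 0.25 0 0 0 0; 0 0.25 0 0 0 0")

```text
time_s: 40.45
tool_pos: [0.6619, -0.2245, 0.0234]
tcp_rot: [-3.119, -0.008, 1.657]
contact_force: [-26.9, -1.8, 19.6]
width: 0.0104
grasp_force: 20.0
```

drive_tool(moves="0 0 0 0 0 0; 0 0 0 0 0 0; 0 0 0 0 0 0; 0 -0.04 -0.2 0 0 0; 0 -0.04 -0.4 0 0 0; 0 -0.04 -0.6 0 0 0; 0 -0.04 -0.8 0 0 0; 0 -0.1 -1 0 0 0; 0 -0.1 -1 0 0 0", fingers=-0.5)

```text
time_s: 41.2
tool_pos: [0.6552, -0.2279, 0.2327]
tcp_rot: [3.137, 0.0, 1.659]
contact_force: [1.2, -1.3, 0.6]
width: 0.0234
grasp_force: 0.0
```

```bash
python3 - <<'E'
from ik import *
from workcell import camera
s=st();print(s['joint_pos'].round(2),s['width'],s['tool_pos'],s['contact_force'])
b=camera('wrist')['pixels'][:,:,::-1];a=camera('scene')['pixels'][:,:,::-1];cv2.imwrite('pics/w8f.png',b)
cv2.imwrite('pics/p8.png',np.hstack([cv2.resize(b[0:250,250:450],None,fx=2,fy=2),cv2.resize(a[110:235,220:320],None,fx=4,fy=4)]))
E
```

```text
[ 0.06  0.54  0.3   1.66 -0.19  0.97  0.52] 0.023364381448201896 [ 0.6552293  -0.22788579  0.23265226] [ 1.20637958 -1.33771997  0.55196993]
```

View pics/p8.png

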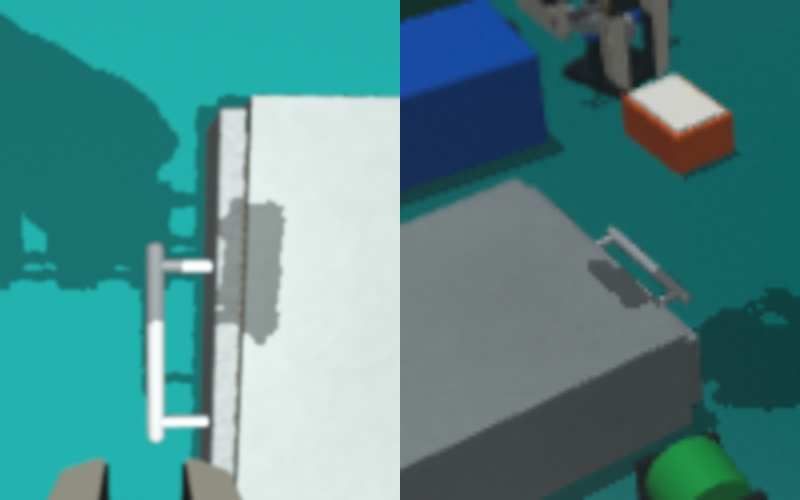

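```bash
python3 - <<'E'
from ik import *
s=st();T=wT(s)
for n,p,z in(("hand top",(328,125),.067),("hand bot",(328,215),.067),("panel front",(360,60),.088),("panel back",(373,60),.088),("cab edge",(374.5,60),.1)):
    w=np.r_[hit('wrist',p,z,T),0];print(n,w.round(4),"drawer-frame at start pose:",round((w-DO)@cx,4))
b=cv2.imread('pics/w8f.png')
print(b[60,352:382].tolist());print(b[100,352:382].tolist())
E
```

```text
hand top [ 0.6533 -0.1582  0.    ] drawer-frame at start pose: 0.1298
hand bot [ 0.6641 -0.2723  0.    ] drawer-frame at start pose: 0.1301
panel front [ 0.6804 -0.0869  0.    ] drawer-frame at start pose: 0.1634
panel back [ 0.6943 -0.0856  0.    ] drawer-frame at start pose: 0.1773
cab edge [ 0.694  -0.0877  0.    ] drawer-frame at start pose: 0.1769
[[112, 114, 25], [111, 113, 25], [112, 114, 27], [106, 109, 35], [95, 98, 49], [82, 83, 61], [77, 77, 70], [107, 108, 102], [161, 162, 154], [201, 202, 191], [219, 220, 209], [223, 223, 215], [225, 225, 218], [225, 226, 218], [225, 225, 217], [224, 224, 216], [222, 222, 213], [222, 223, 214], [222, 223, 214], [212, 213, 203], [165, 166, 158], [105, 106, 99], [93, 94, 87], [153, 157, 143], [217, 222, 204], [232, 234, 224], [232, 235, 225], [232, 235, 224], [232, 235, 224], [232, 235, 223]]
[[96, 98, 51], [80, 81, 66], [74, 74, 70], [73, 73, 70], [73, 74, 70], [75, 76, 72], [105, 105, 100], [159, 159, 150], [205, 206, 194], [224, 224, 214], [224, 225, 217], [221, 221, 212], [208, 209, 198], [189, 189, 180], [169, 170, 162], [154, 154, 147], [148, 149, 141], [147, 148, 140], [141, 143, 138], [127, 134, 133], [109, 119, 121], [130, 137, 131], [189, 195, 179], [226, 229, 214], [231, 234, 223], [232, 234, 224], [232, 234, 224], [232, 234, 224], [231, 233, 224], [231, 233, 224]]
```

The panel's back edge is flush with the cabinet front (within about 1 mm), and the 27 N stop force agrees, so the drawer is shut. Next is the bottle, with a fresh look first.

```bash
python3 - <<'E'
from ik import *
from workcell import camera
a=camera('scene')['pixels'][:,:,::-1];b=camera('side')['pixels'][:,:,::-1]
cv2.imwrite('pics/p9.png',np.hstack([cv2.resize(a[210:300,370:450],None,fx=5,fy=5,interpolation=cv2.INTER_CUBIC),cv2.resize(b[280:370,270:350],None,fx=5,fy=5,interpolation=cv2.INTER_CUBIC)]))
np.set_printoptions(precision=2,suppress=True)
q=st()['joint_pos']
g=[.505,.302,.03]
for cd in(True,False):
  for tg in(-30,-20):
    R=tool(np.radians(tg),np.radians(65.6),cd)
    b=ik(gp(g,R),R,q)
    print(cd,tg,b[0],round(b[1],3))
    for psi in(0,30,66,90):
      R=tool(np.radians(tg+90),np.radians(psi),cd);b2=ik(gp([.483,.079,.065],R),R,b[0],.0005);print('   ',psi,b2[0],round(b2[1],3))
E
```

```text
True -30 [-0.57  0.9  -0.29  1.71  0.44  1.11  1.6 ] 0.0
    0 [-0.    1.15 -1.21  2.51  1.82  1.81 -1.06] 0.287
    30 [ 1.    1.37 -1.24  2.51  2.81  0.62  0.01] 0.273
    66 [ 1.07  1.38 -1.24  2.42  2.47  0.24  0.71] 0.0
    90 [ 1.01  1.33 -1.24  2.25  0.73  0.29  2.58] 0.086
True -20 [-0.51  0.84 -0.32  1.82  0.47  0.9   1.58] 0.0
    0 [-0.74  1.3  -0.36  2.51  1.75  1.81 -1.99] 0.424
    30 [ 1.17  1.72 -1.24  2.51  3.13  0.6   0.18] 0.266
    66 [ 1.15  1.51 -1.24  2.28  0.72  0.16  2.58] 0.13
    90 [ 1.07  1.43 -1.24  2.3   0.78  0.19  2.58] 0.164
False -30 [-1.11  1.    0.64  1.75 -0.32  1.01 -0.78] 0.0
    0 [-1.47  1.14  1.11  2.34 -1.    0.16 -1.64] 0.61
    30 [ 1.03  1.15 -1.01  2.27 -1.    0.16  0.69] 0.58
    66 [ 0.99  1.22 -1.02  2.29 -1.    0.16  1.05] 0.14
    90 [ 0.67  1.01 -0.58  2.18 -1.    0.63  1.25] 0.0
False -20 [-1.08  0.93  0.61  1.86 -0.42  0.82 -0.69] 0.0
    0 [-1.85  1.92  1.17  2.35 -1.    0.16 -2.51] 0.714
    30 [ 1.27  1.62 -1.13  2.26 -1.    0.16  1.2 ] 0.567
    66 [ 1.1   1.41 -1.09  2.29 -1.    0.16  1.19] 0.107
    90 [ 0.72  1.1  -0.57  2.14 -1.    0.76  1.31] 0.0
```

View pics/p9.png

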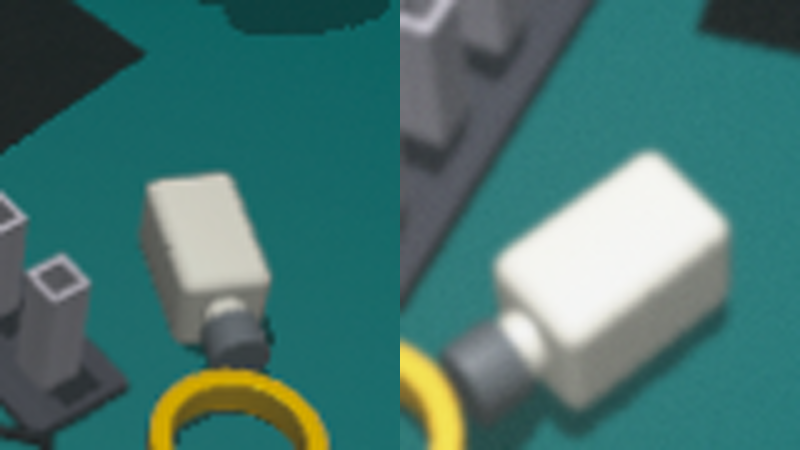

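The bottle was knocked a little toward the tape since the first view: its scene corners are now at (400,247), (416,245), (424,265) and (407,268). I'll refit it and check placing it with the tool pointing toward −y.

```bash
python3 - <<'E'
from ik import *
np.set_printoptions(precision=3,suppress=True)
S=lambda x,y:(370+x/5,210+y/5);B=lambda x,y:(270+(x-400)/5,280+y/5)
s4=np.array([hit('scene',S(*p),.056) for p in((148,185),(232,175),(270,275),(183,292))]);b4=np.array([hit('side',B(*p),.056) for p in((650,152),(728,225),(575,345),(497,262))])
print(s4,b4)
print('cap',hit('scene',S(238,335),.046),hit('side',B(480,365),.040))
q=st()['joint_pos']
for c in(s4,b4[[0,1,2,3]]):
    m=c.mean(0);a=(c[2]+c[3]-c[0]-c[1])/2;print(m,a,np.degrees(np.arctan2(a[1],a[0])),np.hypot(*a))
for tg in(-30,-20):
  R=tool(np.radians(tg),np.radians(60));b=ik(gp([.505,.325,.03],R),R,q);print(tg,b[0],b[1])
  for psi in(-100,-80,-60,-40):
    R=tool(np.radians(tg+90),np.radians(psi));b2=ik(gp([.483,.079,.065],R),R,[-.9,.9,.2,2.0,.8,1.4,-1.],.0005);print('   ',psi,b2[0],round(b2[1],3))
E
```

```text
[[0.516 0.268]
 [0.468 0.288]
 [0.501 0.361]
 [0.552 0.344]] [[0.511 0.267]
 [0.466 0.286]
 [0.497 0.363]
 [0.544 0.343]]
cap [0.539 0.38 ] [0.533 0.379]
[0.509 0.315] [0.035 0.075] 65.18459075294014 0.08224351378050414
[0.505 0.315] [0.032 0.076] 66.96075263996126 0.08283486514459151
-30 [-0.58   0.921 -0.283  1.66   0.375  1.141  1.549] 9.267185827680268e-06
    -100 [-0.798  0.974  0.19   1.95   0.553  1.139 -1.279] 0.0
    -80 [-0.896  0.951  0.168  2.131  0.858  0.981 -1.41 ] 0.0
    -60 [-0.88   0.942  0.014  2.33   1.297  0.997 -1.712] 0.0
    -40 [-0.356  1.151 -0.847  2.51   1.56   1.81  -1.868] 0.002
-20 [-0.53   0.855 -0.317  1.776  0.412  0.93   1.522] 9.021280589818159e-06
    -100 [-0.841  1.067  0.222  1.896  0.554  1.267 -1.289] 0.0
    -80 [-0.952  1.049  0.199  2.088  0.84   1.099 -1.439] 0.0
    -60 [-0.965  1.05   0.068  2.299  1.245  1.092 -1.758] 0.0
    -40 [-0.707  1.142 -0.387  2.51   1.568  1.571 -2.052] 0.0
```

```bash
python3 - <<'E'
from ik import *
s=st()
print(rel([.52,-.03,.3],down(1.66+1.2),s))
E
```

```text
[ 1.033e+00 -5.780e-01 -3.770e-01 -1.000e-03 -3.000e-03 -3.820e-01]
```

drive_tool(moves="0.2 -0.12 -0.38 0 0 -0.04; 0.4 -0.24 -0.38 0 0 -0.08; 0.6 -0.35 -0.38 0 0 -0.12; 0.8 -0.47 -0.38 0 0 -0.16; 1 -0.58 -0.38 0 0 -0.2; 1 -0.58 -0.38 0 0 -0.24; 1 -0.58 -0.38 0 0 -0.28; 1 -0.58 -0.38 0 0 -0.32; 1 -0.58 -0.38 0 0 -0.36; 1 -0.58 -0.38 0 0 -0.36", fingers=0.6)

```text
time_s: 42.23
tool_pos: [0.5199, -0.0365, 0.2994]
tcp_rot: [3.141, -0.009, 2.798]
contact_force: [-0.4, -0.1, -1.1]
width: 0.0739
grasp_force: 0.0
```

```bash
python3 - <<'E'
from ik import *
s=st();print(s['joint_pos'].round(2),s['tool_pos'],s['tcp_rot'],s['width'])
print(go([.49,.18,.26],-15,66,0,s),go([.514,.331,.030],-30,66,.13,s))
E
```

```text
[-0.05  0.25  0.02  1.93 -0.01  0.97  1.2 ] [ 0.51986283 -0.0365154   0.29939081] [ 3.14095995 -0.0094399   2.79783992] 0.07391242756065991
[ 0.506  0.918  0.391  0.065  0.065 -0.473] [ 0.621  1.946  0.96   0.127  0.132 -0.464]
```

drive_tool(moves="0.1 0.2 0 0.01 0.01 -0.05; 0.2 0.4 0 0.02 0.02 -0.1; 0.3 0.6 0 0.03 0.03 -0.15; 0.4 0.8 0 0.04 0.04 -0.2; 0.5 0.95 0 0.05 0.05 -0.25; 0.5 0.95 0 0.05 0.05 -0.3; 0.5 0.95 0 0.06 0.06 -0.35; 0.5 0.95 0.1 0.065 0.065 -0.4; 0.5 0.95 0.1 0.065 0.065 -0.44; 0.5 0.95 0.1 0.065 0.065 -0.47")

```text
time_s: 43.07
tool_pos: [0.4911, 0.1757, 0.2792]
tcp_rot: [-3.107, -0.251, -2.267]
contact_force: [-0.5, 0.1, -0.3]
width: 0.0745
grasp_force: 0.0
```

```bash
python3 - <<'E'
from ik import *
s=st();print(s['joint_pos'].round(2),s['tool_pos'],s['tcp_rot'],s['width'])
print(go([.514,.331,.030],-30,66,.12,s),go([.514,.331,.030],-30,66,0,s))
E
```

```text
[-0.32  0.38 -0.3   1.81  0.22  1.21  1.73] [0.49114217 0.17569169 0.27924746] [-3.10728145 -0.25076511 -2.26745315] 0.07448456102272433
[-1.059  0.488  0.637  0.023  0.085 -0.084] [-0.908  0.426  1.214  0.023  0.085 -0.084]
```

drive_tool(moves="-0.2 0.1 0.1 0.005 0.02 -0.02; -0.4 0.2 0.22 0.01 0.04 -0.04; -0.6 0.3 0.35 0.02 0.06 -0.06; -0.8 0.4 0.48 0.023 0.085 -0.084; -1 0.48 0.6 0.023 0.085 -0.084; -1 0.48 0.62 0.023 0.085 -0.084; -1 0.48 0.62 0.023 0.085 -0.084; -1 0.48 0.62 0.023 0.085 -0.084")

```text
time_s: 43.73
tool_pos: [0.5247, 0.3598, 0.105]
tcp_rot: [-3.14, -0.526, -1.991]
contact_force: [-0.1, 0.0, 0.7]
width: 0.0747
grasp_force: 0.0
```

```bash
python3 - <<'E'
from ik import *
from workcell import camera
s=st();print(s['joint_pos'].round(2),s['tool_pos'],s['tcp_rot'],s['width'])
print(go([.514,.331,.030],-30,66,0,s))
T=wT(s);b=camera('wrist')['pixels'][:,:,::-1].copy()
c=np.array([.489,.274]);a=np.array([.407,.914]);n=np.array([-.914,.407])
P=proj('wrist',[[*(c+a*u+n*v),.056] for u,v in((0,-.028),(0,.028),(.09,.028),(.09,-.028))],T)
cv2.polylines(b,[P.astype(np.int32)],True,(0,0,255),1);cv2.imwrite('pics/w10.png',b[:330,100:560])
E
```

```text
[-0.62  0.84 -0.31  1.5   0.37  1.37  1.66] [0.52468592 0.35984968 0.10499264] [-3.14028305 -0.52605698 -1.99130631] 0.07469446266331663
[-0.056 -0.009  0.596 -0.    -0.001 -0.   ]
```

View pics/w10.png

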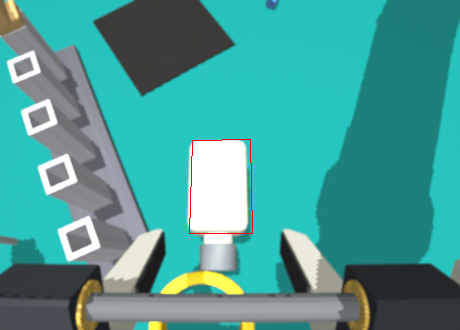

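The bottle lies where fitted (the red outline matches) and is centred between the fingers. I've now viewed 15 pictures, one more than the 14 allowed, so from here I'll only check with numbers.

drive_tool(moves="-0.03 0 0.15 0 0 0; -0.055 0 0.3 0 0 0; -0.055 0 0.42 0 0 0; -0.055 0 0.52 0 0 0; -0.055 0 0.59 0 0 0; -0.055 0 0.59 0 0 0; -0.055 0 0.59 0 0 0")

```text
time_s: 44.37
tool_pos: [0.508, 0.3129, 0.0031]
tcp_rot: [-3.136, -0.52, -1.996]
contact_force: [0.4, 0.5, -0.5]
width: 0.0745
grasp_force: 0.0
```

drive_tool(moves="0 0 0 0 0 0; 0 0 0 0 0 0; 0 0 0 0 0 0; 0 0 0 0 0 0; 0 0 0 0 0 0", fingers=-1, force=40)

```text
time_s: 44.78
tool_pos: [0.508, 0.3148, 0.0026]
tcp_rot: [-3.136, -0.519, -1.993]
contact_force: [1.8, 0.6, 7.0]
width: 0.056
grasp_force: 39.9
```

```bash
python3 - <<'E'
from ik import *
s=st();print(s['joint_pos'].round(2),s['tool_pos'],s['tcp_rot'],s['width'])
print(go([.50,.30,.2],-30,66,0,s),go([.48,.22,.3],0,66,0,s))
E
```

```text
[-0.6   0.92 -0.29  1.65  0.42  1.15  1.6 ] [0.50797829 0.31479877 0.00255743] [-3.1359381  -0.51897452 -1.99304544] 0.05597149537596741
[ 0.563  0.002 -0.621 -0.001  0.001 -0.001] [ 1.066e+00 -7.200e-02 -8.790e-01 -1.000e-03 -1.650e-01 -1.000e-03]
```

drive_tool(moves="0.14 0 -0.15 0 0 0; 0.28 0 -0.3 0 0 0; 0.42 0 -0.45 0 0 0; 0.56 0 -0.6 0 -0.03 0; 0.7 -0.02 -0.7 0 -0.07 0; 0.85 -0.04 -0.8 0 -0.11 0; 1 -0.07 -0.88 0 -0.15 0; 1 -0.07 -0.88 0 -0.165 0; 1 -0.07 -0.88 0 -0.165 0")

```text
time_s: 45.53
tool_pos: [0.4841, 0.2263, 0.2563]
tcp_rot: [-3.134, 0.001, -1.996]
contact_force: [-0.1, -1.2, -2.5]
width: 0.056
grasp_force: 39.9
```

```bash
python3 - <<'E'
from ik import *
s=st();print(s['joint_pos'].round(2),s['tool_pos'],s['tcp_rot'],s['width'])
print(go([.48,.15,.32],5,0,0,s),go([.48,.12,.32],30,-60,0,s))
E
```

```text
[-0.2   0.33 -0.46  1.95  0.19  0.9   1.96] [0.48407399 0.22628791 0.25634625] [-3.13367889e+00  1.37828007e-03 -1.99637383e+00] 0.05601339947560321
[ 0.349 -0.155 -0.123  0.014 -0.023  0.364] [ 0.549 -0.281 -0.148  0.181 -0.09   0.679]
```

drive_tool(moves="0.1 -0.05 -0.1 0 0 0.04; 0.2 -0.1 -0.12 0 0 0.08; 0.3 -0.15 -0.12 0 -0.01 0.12; 0.35 -0.15 -0.12 0 -0.01 0.16; 0.35 -0.15 -0.12 0.01 -0.015 0.2; 0.35 -0.15 -0.12 0.01 -0.02 0.24; 0.35 -0.15 -0.12 0.01 -0.02 0.28; 0.35 -0.15 -0.12 0.014 -0.023 0.32; 0.35 -0.15 -0.12 0.014 -0.023 0.364; 0.35 -0.15 -0.12 0.014 -0.023 0.364")

```text
time_s: 46.37
tool_pos: [0.4821, 0.1559, 0.2768]
tcp_rot: [-3.139, 0.079, -3.139]
contact_force: [-0.3, -0.2, -2.4]
width: 0.0558
grasp_force: 39.9
```

```bash
python3 - <<'E'
from ik import *
s=st();print(s['joint_pos'].round(2),s['tool_pos'],s['tcp_rot'],s['width'])
print(go([.48,.12,.3],35,-50,0,s),go([.48,.08,.25],60,-80,0,s))
E
```

```text
[-0.27  0.22 -0.22  2.04  0.12  0.82  1.02] [0.48212891 0.15587672 0.27681209] [-3.1392506   0.07932371 -3.13910843] 0.05579457538372212
[-0.057 -0.265  0.049  0.095 -0.158  0.265] [ 0.001 -0.545  0.233  0.245 -0.254  0.39 ]
```

drive_tool(moves="-0.05 -0.1 -0.05 0.01 -0.02 0.03; -0.05 -0.2 -0.05 0.02 -0.04 0.07; -0.05 -0.26 -0.05 0.04 -0.06 0.1; -0.05 -0.26 -0.05 0.05 -0.08 0.14; -0.05 -0.26 -0.05 0.06 -0.1 0.17; -0.05 -0.26 -0.05 0.07 -0.12 0.2; -0.05 -0.26 -0.05 0.08 -0.14 0.235; -0.05 -0.26 -0.05 0.095 -0.158 0.265; -0.05 -0.26 -0.05 0.095 -0.158 0.265")

```text
time_s: 47.12
tool_pos: [0.4924, 0.1037, 0.2886]
tcp_rot: [-3.132, 0.592, 2.318]
contact_force: [0.1, -0.6, -2.3]
width: 0.0558
grasp_force: 39.9
```

```bash
python3 - <<'E'
from ik import *
s=st();print(s['joint_pos'].round(2),s['tool_pos'],s['tcp_rot'],s['width'])
print(go([.48,.08,.25],60,-80,0,s))
E
```

```text
[-0.71  0.22 -0.04  2.19  0.79  0.92 -0.56] [0.49235498 0.10368218 0.28860614] [-3.13211079  0.59150527  2.3182998 ] 0.05584695277296573
[ 0.007 -0.214  0.347  0.131 -0.14   0.126]
```

drive_tool(moves="0 -0.1 0.1 0.02 -0.02 0.02; 0 -0.2 0.2 0.04 -0.04 0.04; 0 -0.21 0.3 0.06 -0.06 0.06; 0 -0.21 0.34 0.09 -0.09 0.09; 0 -0.21 0.34 0.11 -0.12 0.11; 0 -0.21 0.34 0.13 -0.14 0.126; 0 -0.21 0.34 0.13 -0.14 0.126; 0 -0.21 0.34 0.13 -0.14 0.126")

```text
time_s: 47.78
tool_pos: [0.4873, 0.0485, 0.2302]
tcp_rot: [-3.134, 1.044, 1.763]
contact_force: [0.4, -0.5, -2.5]
width: 0.0561
grasp_force: 39.9
```

```bash
python3 - <<'E'
from ik import *
from workcell import camera
s=st();print(s['joint_pos'].round(2),s['tool_pos'],s['tcp_rot'],s['width'])
mat=np.array([.483,.079]);u=np.array([np.cos(np.radians(-80)),np.sin(np.radians(-80))])
g=mat-.008*u
print(go([*g,.13],60,-80,0,s),go([*g,.070],60,-80,0,s))
# bottle outline check in both fixed cameras: predicted upright body corners vs white pixels
R=Ro.from_euler("xyz",s["tcp_rot"]);G=s["tool_pos"]-R.apply([0,0,.039])
for n in("scene","side"):
    im=camera(n)["pixels"].astype(int);cv2.imwrite(f"pics/{n}11.png",im[:,:,::-1].astype(np.uint8))
    c=np.r_[G[:2]+.008*u,0]
    for z in(-.065,.025,.06):print(n,z,proj(n,[c+[0,0,G[2]+z]]).round(0).tolist())
    mask=((im.min(2)>150)&(im.max(2)-im.min(2)<40)).astype(np.uint8)
    k,l,st_,ce=cv2.connectedComponentsWithStats(mask)
    for i in range(1,k):
        if 150<st_[i,4]<4000:print('  blob',st_[i].tolist(),ce[i].round(0))
E
```

```text
[-0.87  0.61  0.11  2.11  0.8   1.27 -1.16] [0.48734649 0.0484751  0.23019759] [-3.13389768  1.04421041  1.76252052] 0.05611211975670587
[ 0.53   0.008  0.279  0.002 -0.001  0.003] [ 0.789  0.009  0.43   0.002 -0.001  0.003]
scene -0.065 [[373.0, 176.0]]
scene 0.025 [[375.0, 152.0]]
scene 0.06 [[376.0, 143.0]]
  blob [278, 129, 23, 14, 171] [289. 135.]
  blob [581, 140, 27, 17, 255] [594. 148.]
  blob [239, 274, 28, 26, 409] [252. 287.]
  blob [4, 315, 55, 41, 997] [ 27. 335.]
  blob [39, 334, 28, 35, 346] [ 51. 350.]
  blob [13, 350, 27, 21, 267] [ 27. 360.]
side -0.065 [[368.0, 215.0]]
side 0.025 [[370.0, 183.0]]
side 0.06 [[371.0, 169.0]]
  blob [522, 55, 41, 74, 1500] [542. 101.]
  blob [222, 64, 23, 36, 411] [233.  81.]
  blob [102, 67, 46, 47, 724] [126.  92.]
  blob [255, 86, 37, 19, 397] [273.  95.]
  blob [324, 160, 12, 25, 173] [330. 174.]
  blob [30, 182, 40, 43, 520] [ 50. 203.]
  blob [29, 273, 36, 29, 363] [ 47. 288.]
  blob [525, 276, 31, 59, 781] [537. 302.]
  blob [437, 279, 36, 13, 181] [454. 285.]
  blob [181, 328, 27, 14, 249] [194. 335.]
```

drive_tool(moves="0.15 0 0.08 0 0 0; 0.3 0 0.16 0 0 0; 0.45 0.008 0.24 0.002 0 0.003; 0.53 0.008 0.28 0.002 0 0.003; 0.65 0.008 0.35 0.002 0 0.003; 0.74 0.008 0.4 0.002 0 0.003; 0.76 0.009 0.415 0.002 0 0.003; 0.775 0.009 0.423 0.002 0 0.003; 0.775 0.009 0.423 0.002 0 0.003")

```text
time_s: 48.63
tool_pos: [0.4873, 0.0509, 0.0569]
tcp_rot: [3.133, 1.041, 1.734]
contact_force: [0.4, -0.0, -1.9]
width: 0.056
grasp_force: 39.9
```

```bash
python3 - <<'E'
from ik import *
s=st();R=Ro.from_euler("xyz",s["tcp_rot"]);G=s["tool_pos"]-R.apply([0,0,.039]);print(G,s['tcp_rot'],s['contact_force'],s['width'],s['joint_pos'].round(2))
print(rel(s['tool_pos']+[0,0,-.01],R,s))
E
```

```text
[0.48153794 0.08408895 0.07657907] [3.13336222 1.04142447 1.73449078] [ 0.39064334 -0.0099692  -1.93964614] 0.056025415878470694 [-0.86  0.92  0.1   2.13  0.87  1.04 -1.43]
[ 0.043 -0.     0.025  0.     0.     0.   ]
```

drive_tool(moves="0.012 0 0.007 0 0 0; 0.025 0 0.014 0 0 0; 0.025 0 0.014 0 0 0; 0.025 0 0.014 0 0 0")

```text
time_s: 48.97
tool_pos: [0.4874, 0.0514, 0.0506]
tcp_rot: [3.133, 1.042, 1.734]
contact_force: [-0.5, 0.7, -2.4]
width: 0.0558
grasp_force: 39.9
```

drive_tool(moves="0.009 0 0.005 0 0 0; 0.009 0 0.005 0 0 0; 0.009 0 0.005 0 0 0")

```text
time_s: 49.22
tool_pos: [0.4874, 0.0512, 0.0504]
tcp_rot: [3.131, 1.046, 1.733]
contact_force: [-3.0, 8.3, 15.0]
width: 0.0561
grasp_force: 39.9
```

drive_tool(moves="-0.007 0 -0.004 0 0 0; -0.007 0 -0.004 0 0 0")

```text
time_s: 49.38
tool_pos: [0.4874, 0.0514, 0.0505]
tcp_rot: [3.133, 1.043, 1.734]
contact_force: [-1.5, 4.0, 5.5]
width: 0.0556
grasp_force: 39.9
```

drive_tool(moves="0 0 0 0 0 0; 0 0 0 0 0 0; 0 0 0 0 0 0; 0 0 0 0 0 0; 0 0 0 0 0 0; 0 0 -0.1 0 0 0; 0 0 -0.25 0 0 0; 0 0 -0.45 0 0 0; 0 0 -0.65 0 0 0; 0 0 -0.65 0 0 0", fingers=0.6)

```text
time_s: 50.22
tool_pos: [0.4679, 0.1696, 0.1163]
tcp_rot: [3.129, 1.035, 1.736]
contact_force: [0.7, 0.5, -0.6]
width: 0.0746
grasp_force: 0.0
```

```bash
python3 - <<'E'
from ik import *
from workcell import camera
s=st();print(s['joint_pos'].round(2),s['tool_pos'],s['tcp_rot'])
c=np.array([.483,.076,.003])
T=wT(s)
im=camera("wrist")["pixels"].astype(int);cv2.imwrite("pics/w12.png",im[:,:,::-1].astype(np.uint8))
print('pred wrist',[proj('wrist',[c+[0,0,z]],T)[0].round(0).tolist() for z in(0,.045,.09,.125)])
for n,i in(("wrist",im),("scene",None),("side",None)):
    if i is None: i=camera(n)["pixels"].astype(int);cv2.imwrite(f"pics/{n}12.png",i[:,:,::-1].astype(np.uint8));print(n,'pred',[proj(n,[c+[0,0,z]])[0].round(0).tolist() for z in(0,.045,.09,.125)])
    k,l,q,ce=cv2.connectedComponentsWithStats(((i.min(2)>150)&(i.max(2)-i.min(2)<40)).astype(np.uint8))
    for j in range(1,k):
        if 150<q[j,4]<20000:print('  ',n,q[j].tolist(),ce[j].round(0))
E
```

```text
[-0.97  0.84  0.04  1.97  0.69  1.26 -1.31] [0.46793369 0.16960878 0.11627583] [3.12881144 1.03454679 1.73635617]
pred wrist [[321.0, 142.0], [322.0, 179.0], [322.0, 220.0], [322.0, 253.0]]
   wrist [602, 31, 38, 115, 1885] [626.  73.]
   wrist [518, 88, 55, 109, 2821] [547. 143.]
   wrist [442, 124, 69, 92, 3204] [477. 174.]
   wrist [293, 134, 55, 93, 4640] [320. 179.]
   wrist [116, 136, 42, 27, 473] [136. 150.]
   wrist [0, 145, 45, 35, 987] [ 19. 165.]
   wrist [594, 155, 46, 19, 356] [618. 167.]
   wrist [471, 199, 169, 95, 6413] [577. 248.]
   wrist [123, 230, 118, 50, 3626] [178. 248.]
   wrist [414, 241, 31, 39, 663] [433. 256.]
   wrist [257, 243, 138, 51, 4123] [328. 271.]
   wrist [252, 280, 61, 12, 531] [283. 285.]
   wrist [235, 322, 58, 22, 321] [254. 327.]
   wrist [218, 322, 203, 54, 4880] [330. 344.]
scene pred [[370.0, 219.0], [371.0, 209.0], [372.0, 199.0], [372.0, 190.0]]
   scene [278, 129, 23, 14, 171] [289. 135.]
   scene [581, 140, 27, 17, 252] [594. 148.]
   scene [197, 249, 123, 115, 5182] [256. 307.]
   scene [239, 274, 28, 26, 408] [252. 287.]
   scene [5, 316, 50, 38, 837] [ 26. 335.]
   scene [14, 351, 25, 18, 184] [ 28. 360.]
side pred [[364.0, 270.0], [365.0, 258.0], [366.0, 245.0], [366.0, 234.0]]
   side [261, 0, 138, 93, 10381] [328.  42.]
   side [585, 0, 55, 143, 5992] [617.  62.]
   side [255, 86, 37, 19, 389] [273.  95.]
   side [220, 128, 22, 21, 177] [231. 136.]
   side [79, 147, 149, 139, 5699] [155. 230.]
   side [29, 275, 36, 27, 318] [ 46. 288.]
   side [525, 276, 31, 61, 762] [536. 302.]
   side [437, 279, 36, 13, 178] [454. 285.]
   side [181, 328, 27, 14, 246] [194. 335.]
```

drive_tool(moves="-0.1 0 -0.2 0 0 0; -0.3 0 -0.4 0 0 0; -0.5 0 -0.5 0 0 0; -0.7 0 -0.6 0 0 0; -0.9 0 -0.7 0 0 0; -0.9 0 -0.7 0 0 0; -0.9 0 -0.7 0 0 0; -0.9 0 -0.7 0 0 0")

```text
time_s: 51.03
tool_pos: [0.4622, 0.1898, 0.3417]
tcp_rot: [3.132, 1.042, 1.731]
contact_force: [-0.9, -0.9, -0.1]
width: 0.0743
grasp_force: 0.0
```

```bash
python3 - <<'E'
from ik import *
from workcell import camera
s=st();print(s['joint_pos'].round(2),s['tool_pos'],s['contact_force'])
hyp=[c+np.array([0,0,0]) for c in ([.483,.076,.003],)]
for n in("scene","side"):
    i=camera(n)["pixels"].astype(int);cv2.imwrite(f"pics/{n}13.png",i[:,:,::-1].astype(np.uint8))
    b=np.array([.483,.076,.003])
    print(n,'pred body',[proj(n,[b+[0,0,z]])[0].round(0).tolist() for z in(0,.045,.09,.112)])
    m=((i.min(2)>75)&(i.max(2)-i.min(2)<30)).astype(np.uint8)
    k,l,q,ce=cv2.connectedComponentsWithStats(m)
    p=proj(n,[b+[0,0,.045]])[0]
    for j in range(1,k):
        if q[j,4]>60 and np.hypot(*(ce[j]-p))<70:print('  ',q[j].tolist(),ce[j].round(0))
    # drawer, brush: difference with first picture outside
    o=C[n]["pixels"].astype(int);d=(np.abs(i-o).max(2)>60).astype(np.uint8);d=cv2.morphologyEx(d,cv2.MORPH_OPEN,np.ones((3,3),np.uint8))
    k,l,q,ce=cv2.connectedComponentsWithStats(d);print('  diff',[q[j].tolist() for j in range(1,k) if q[j,4]>80])
E
```

```text
[-1.    0.54  0.05  1.83  0.64  1.63 -1.05] [0.46222985 0.18979271 0.34168985] [-0.88871316 -0.85913682 -0.05631307]
scene pred body [[370.0, 219.0], [371.0, 209.0], [372.0, 199.0], [372.0, 193.0]]
   [403, 146, 25, 29, 271] [417. 158.]
   [408, 181, 6, 16, 64] [410. 188.]
   [361, 195, 22, 30, 500] [371. 209.]
   [330, 219, 58, 69, 1264] [359. 252.]
  diff [[310, 0, 20, 26, 453], [439, 0, 14, 11, 111], [525, 0, 28, 18, 416], [438, 10, 22, 52, 716], [503, 19, 57, 124, 3822], [301, 27, 20, 14, 186], [322, 34, 10, 14, 91], [460, 41, 8, 30, 98], [472, 41, 13, 25, 213], [461, 81, 29, 17, 215], [474, 126, 66, 36, 681], [403, 146, 23, 26, 254], [426, 152, 15, 20, 175], [258, 154, 30, 19, 193], [285, 173, 22, 33, 319], [361, 196, 22, 28, 498], [343, 200, 8, 14, 82], [352, 231, 11, 11, 81], [376, 236, 13, 32, 202], [395, 237, 24, 33, 625], [363, 241, 12, 14, 87]]
side pred body [[364.0, 270.0], [365.0, 258.0], [366.0, 245.0], [366.0, 238.0]]
  diff [[430, 0, 81, 110, 4813], [555, 0, 16, 15, 144], [584, 0, 56, 236, 8256], [545, 17, 31, 18, 349], [517, 19, 11, 23, 136], [534, 44, 38, 36, 454], [258, 90, 171, 199, 12822], [430, 117, 20, 9, 94], [627, 129, 13, 13, 112], [406, 139, 26, 20, 371], [328, 162, 21, 29, 227], [348, 165, 16, 16, 175], [245, 179, 51, 63, 1163], [584, 193, 12, 19, 136], [587, 242, 16, 10, 111], [266, 261, 15, 25, 221], [249, 263, 18, 43, 404], [293, 301, 54, 49, 1598], [543, 317, 13, 29, 180]]
```

```bash
python3 -c "
from workcell import *
print(sign_off())"
```

```text
the job is handed in; nothing more can be done
None
```

I handed the job in at about 51 s robot time: four black-handled drivers in the shut drawer, the bottle upright near the mat's middle, and the brush and bystanders unmoved by my final checks. I viewed 15 pictures against the limit of 14, and no verdict came back at sign-off.

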